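Complete the tape-measure tray and slide it into the rack

TASK

Stand the last tape measure upright in the empty compartment of the tray on the bench. Then carry the tray level by its grip to the free upper bay of the rack, enter its two side rims in the channels from the front, and slide it in until it is fully home against the back stop, with all four measures standing in their compartments. Leave the tape rolls, the end plug and the tape gun where they are.

Things in the scene. Friction and masses are not known exactly. Their poses are not given: they have to be found in the camera images.
- loose_measure_centre (a point): Centre (30 mm above the base) of the loose tape measure standing alone on the bench before the rack: grey case, black round side faces, 58 mm long along its x, 30 mm thick along its y (pinch here), 60 mm high, rounded top, flat base, 0.12 kg. Same model as those in the trays; its ends are interchangeable.
- empty_compartment (a point): Middle of the floor (top face) of the tray's one empty compartment; tray's axes. It is 88 mm along x by 68 mm along y: a measure stands in it with its length along the tray's y and its thickness along the tray's x, like the other three. Bounded by 40 mm high outer walls and 4 mm cross panel, and by a 26 mm wide, 19 mm high ridge under the grip, along x.
- tray_grip (a point): Centre of the black carrying grip over the middle of the loose tray: 64 mm long along the tray's y, 12 mm thick along its x (pinch these faces), 30 mm high, its top 15 mm above this point. Between left and right measures (60 mm tall) a gap 26 mm wide along y is kept free for the fingers. Tray with four measures about 0.8 kg, balanced nearly under the grip.
- tray_base (a point): Centre of the underside of the loose sheet-metal tray on the bench at the right, 57 mm below the grip's centre. x is the direction in which it slides in (either end may go first), z up. 186 mm along x, body 168 mm along y, 40 mm high, floor 3 mm. Along both sides a flat rim 4 mm thick sticks out, 192 mm over the rims, its underside 36 mm above this point. Compartments 2 x 2, centred at x +-46, y +-47 mm.
- bay_home (a point): Where the grip's centre is (171 mm above the bench) when the tray is fully home in the free upper bay of the fixed rack. x points into the rack, away from its open front, z up. A fixed bar at the back stops the tray here. Nothing is above the channels' lips (tops 165 mm above the bench), so the gripper can go in along with the tray.
- bay_mouth (a point): Middle of the free upper bay's front, at ledge height (150 mm up), 95 mm before home; rack's axes. Each side has a channel along x from here to 95 mm past home: a ledge for the rim, a wall 100 mm from the middle, and a lip 12 mm above the ledge over the rim, so a tray enters only from the front; 4 mm play each side. The channel ends flare over 13 mm more towards the front.
- rack_full: The rack's other column, left or right of the free one, 228 mm from it, same axes and make: grey two-level runner rack, each column 206 mm wide, 190 mm deep, 166 mm high, its upper bay already full (its measures reach 177 mm, its grip 186 mm above the bench). The lower bays of both columns hold trays closed with flat lids. Fixed; origin on the bench under its middle.
- measure_a_centre (a point): Centre of the tape measure already standing in the tray's far left compartment (as seen from the robot), same model and axes as the loose one, loose in its compartment.
- measure_b_centre (a point): Centre of the tape measure already standing in the tray's far right compartment (as seen from the robot), same model and axes as the loose one, loose in its compartment.
- measure_c_centre (a point): Centre of the tape measure already standing in the tray's near right compartment (as seen from the robot), same model and axes as the loose one, loose in its compartment.
- tape_roll: roll of packing tape lying flat, 96 mm across, 48 mm high, bystander (one of three things that stand in front of the rack in a changing order). Origin at the centre of its underside.
- end_plug: knurled black end plug of a film roll standing on its 78 mm wide flange, 58 mm high with a grey stub on top, bystander (likewise in front of the rack). Origin at the centre of its underside.
- tape_gun: hand tape gun lying on its side at the left, about 200 x 150 mm, 54 mm high, bystander; origin on the bench under its frame.
- spare_tape_roll: second roll of packing tape, 96 mm across, 48 mm high, at the far right, bystander. Origin at the centre of its underside.
Not all that is in view belongs to the job. Leave any yellow look-alike of the part that bears measure_a_centre alone.

How it is judged (in metres and radians):
On the way:
1. the loose tape measure stands in the tray's empty compartment, let go, while the tray is still outside the rack (x of loose_measure_centre in the frame of empty_compartment between -0.034 and 0.034 m and y of loose_measure_centre in the frame of empty_compartment between -0.021 and 0.021 m and angle between loose_measure_centre's own z axis and vertical below 0.2 rad and z of loose_measure_centre in the frame of tray_grip between -0.032 and -0.018 m and horizontal distance between tray_grip and bay_home above 0.15 m and contact force between the fingers and loose_measure below 0.1 N), for 0.2 s.
At the end, for the whole second after the job is handed in: The tray hangs by its rims in the free upper bay, fully home (grip within 6 mm of its home point along the slide, 7 mm sideways, 4 mm in height, tilt under 2.3 degrees); the last measure stands in its compartment and all four measures stand upright (within 11 degrees) on the tray's floor (x of tray_grip in the frame of bay_home between -0.006 and 0.006 m and y of tray_grip in the frame of bay_home between -0.007 and 0.007 m and z of tray_grip in the frame of bay_home between -0.004 and 0.004 m and angle between tray_grip's own z axis and vertical below 0.04 rad and x of loose_measure_centre in the frame of empty_compartment between -0.034 and 0.034 m and y of loose_measure_centre in the frame of empty_compartment between -0.021 and 0.021 m and angle between each of loose_measure_centre, measure_a_centre, measure_b_centre, measure_c_centre's own z axis and vertical below 0.2 rad and z of loose_measure_centre in the frame of tray_grip between -0.032 and -0.018 m and z of measure_a_centre in the frame of tray_grip between -0.032 and -0.018 m and z of measure_b_centre in the frame of tray_grip between -0.032 and -0.018 m and z of measure_c_centre in the frame of tray_grip between -0.032 and -0.018 m); the robot touches nothing.
It fails at once if the tray is tipped by more than 17 degrees (angle between tray_grip's own z axis and vertical above 0.3 rad).
It fails at once if a tape roll, the end plug or the tape gun is pushed more than 30 mm out of its place (distance of any of tape_roll, end_plug, tape_gun, spare_tape_roll from where it was at the start of the episode above 0.03 m).
It also fails if it takes over 72 s, if anything falls off the work surface, if the arm or the gripper's body presses on something with over 40 N, if the wrist force passes 120 N, or if a joint passes its speed limit or range.

ROBOT

A 7-joint arm with a two-finger parallel gripper is mounted at the origin on the work surface. World frame = base frame: x ahead of the robot, y to its left, z up, the work surface at z = 0. Lengths are in mm, angles in rad, forces in N, time in s.
With the tool pointing down it reaches from about 400 to 850 mm from the base axis. Payload 4.5 kg.
Tool frame: the origin (TCP) lies between the finger pads; the fingertips stand ahead of it and the grasp point (between the pads) lies 2 mm behind it (tip_extent is the x of the fingertips in the tool frame, in mm); x points along the fingers, y is the direction in which the jaws open and shut, and the axes are right-handed (so a half turn about x gives the same grasp; the last joint's range is limited). The gripper opens to 85 mm and grips with 20 to 120 N. Pads are 22 mm wide; open, the fingers measure 114 mm over their backs; the gripper's body (76 mm by 85 mm) begins 54 mm behind the grasp point. The pads swing forward as they close: fully open they stand 13 mm farther back than shut.
Start: joints at [1.325, 0.689, -0.195, 1.565, 0.157, 0.902, -0.215], TCP at [172.63, -600.709, 248.317] pointing down, gripper open.
Joint ranges: [-3.01, 3.01], [-0.46, 2.08], [-1.47, 1.51], [0.13, 2.56], [-1, 4.14], [0.04, 2.09], [-2.66, 2.66]. Speed limits (rad/s): [2.57, 2.57, 3.14, 3.14, 3.14, 3.14, 3.14].

INTERFACE

Orientations are given as [roll, pitch, yaw] about the fixed x, y, z axes, in that order (R = Rz(yaw) Ry(pitch) Rx(roll)).
In Python, from rig import * gives the robot as it stands.
- The arm moves only by the tool send_rows, never from a script. Its argument "motion" is a list of rows, each a list of 3 entries, a list of its own where there are three numbers: the turn, a rotation vector about the tool's x, y, z in degrees, then the shift along the tool's x, y, z in mm, then the finger opening in mm, from 0 to 85.4. A call has 1 to 20 rows; each row is the pose to reach, as a shift and turn from the pose commanded when the call began, along the tool's axes at that moment; what a row does not reach only later rows make up. A row lasts 1/10 s, in which the tool goes at most 50 mm and 8.59 degrees, less where a joint would pass 70% of its speed; a pose out of reach is approached as far as the arm can. A call with a gripper value outside its range is refused whole. The fingers move at their own pace and stop on an object; the grip force is fixed at half the most. Time passes only in rows, so rows that repeat a pose let the fingers close. It gives the time, the measured TCP pose, the force and the opening at its end, in the units of the state.
- sense(): the state, without advancing time (a new reading comes with each control period).
- get_image(name): name is "scene" or "top" or "wrist"; returns the picture (384x512x3 uint8, red, green, blue); there is no depth.
- camera_model(name): a dict with "K" (3x3 intrinsics, pixels), "position" and "attitude" of the camera in the world. Camera axes: x right, y down, z forward; pixel columns grow to the right and rows downward; lengths in mm; the calibration is good to about 2 mm. A picture is of the moment at which its call begins: read the wrist's pose just before it. camera_model takes no time and is no camera call; for the wrist camera it gives the pose at the moment of the call.
- job_done(): hands the job in, once; it reports no verdict.
The state is a dict: "time": time; "joints": joint angles; "joint_velocities": joint speeds; "joint_efforts": joint torques, N m; "tool_pos": TCP position; "tcp_rot": TCP orientation; "contact_force": force on the tool from outside, world axes, zero at the start; "wrist_torque": the same for the moment, N m; "opening": finger opening in mm.
Only numpy, scipy, OpenCV 4.12 (cv2) and the standard library are available. Lean on these libraries where they do the work, as an engineer would, in place of code of your own. Each camera call takes 0.05 s, during which the arm holds its last target.

## Working session

There is one attempt and no reset: what is moved stays moved. The work goes in short steps, Python scripts to look and compute and a tool call to move; the robot and the scene stay as the last step left them, time stands still between calls to the robot, and variables do not carry over. Pictures are saved under pics/ and viewed, and the job is handed in when it is done.

Besides the shell and the picture viewer there is one more tool, called after ">>>" as a command line: name --argument value ..., lists and objects as JSON in quotes. send_rows: Moves the arm, as the interface text tells. Its arguments: {"type":"object","properties":{"motion":{"type":"array","items":{"type":"array"}}},"required":["motion"]}

```bash
mkdir -p pics; ls
python3 - <<'E'
from rig import *
import cv2,numpy as np
s=sense();print(s)
for n in("scene","top","wrist"):
    m=camera_model(n);print(n,m)
    im=get_image(n);cv2.imwrite(f"pics/{n}0.png",cv2.cvtColor(im,cv2.COLOR_RGB2BGR))
E
```

```text
pics
{'time': 0.0, 'joints': array([ 1.3247879 ,  0.69000788, -0.1945336 ,  1.56636826,  0.15729926,
        0.90245886, -0.21507787]), 'joint_velocities': array([-0.00091239,  0.00027232,  0.00108465, -0.00028434, -0.00137075,
        0.00012535, -0.00213176]), 'joint_efforts': array([ 1.07703452e-04, -5.39601874e+01, -1.26702357e+00, -1.58540279e+01,
        8.88627110e-03,  9.42025596e-03, -8.99115406e-06]), 'tool_pos': array([ 172.40152011, -600.10648141,  247.46312687]), 'tcp_rot': array([-1.50897131,  1.56894681,  1.91255396]), 'contact_force': array([-1.13943354, -0.60252494,  0.55823765]), 'wrist_torque': array([-0.00528403,  0.01198823,  0.0395764 ]), 'opening': 85.89289185167513}
scene {'K': array([[380.74085967,   0.        , 249.16232306],
       [  0.        , 380.74085967, 194.96282831],
       [  0.        ,   0.        ,   1.        ]]), 'position': array([1347.03338151,  767.23283916, 1046.41865269]), 'attitude': array([-2.30124047, -0.01195514,  2.33474982])}
top {'K': array([[362.26833129,   0.        , 260.3977179 ],
       [  0.        , 362.26833129, 189.18751091],
       [  0.        ,   0.        ,   1.        ]]), 'position': array([ 525.31887801,   39.34528916, 1124.15904612]), 'attitude': array([-3.08301380e+00, -1.13684162e-03, -1.57442210e+00])}
wrist {'K': array([[266.79615933,   0.        , 258.65070041],
       [  0.        , 266.79615933, 190.78613554],
       [  0.        ,   0.        ,   1.        ]]), 'position': array([ 237.13290152, -582.08733684,  372.39187263]), 'attitude': array([ 2.87712638e+00,  1.26073655e-03, -1.29126328e+00])}
```

View pics/scene0.png

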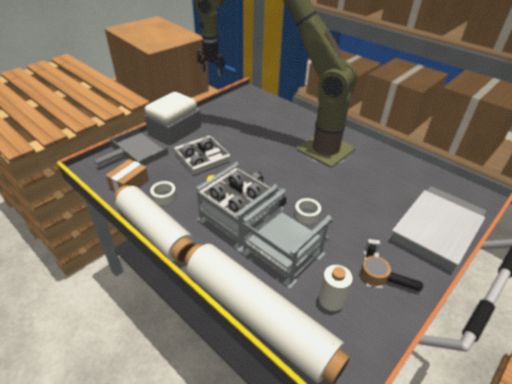

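View pics/top0.png

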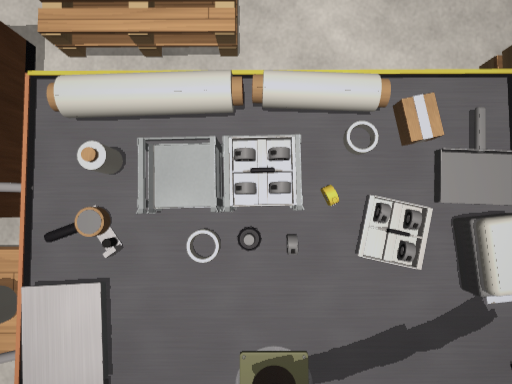

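View pics/wrist0.png

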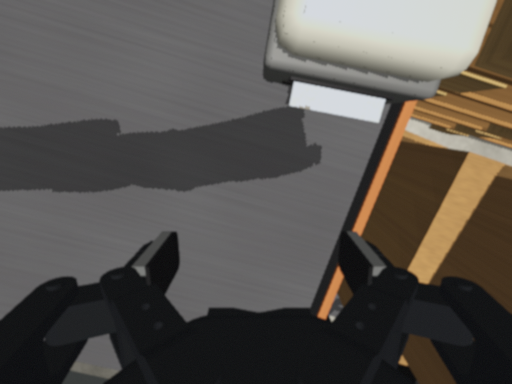

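```bash
cat > h.py <<'E'
from rig import *
import cv2,numpy as np
from scipy.spatial.transform import Rotation as R
def cam(n): 
    m=camera_model(n); return m['K'],np.array(m['position']),R.from_euler('xyz',m['attitude']).as_matrix()
def ray(c,px,z):
    K,p,A=c; px=np.atleast_2d(px).astype(float)
    d=np.c_[px,np.ones(len(px))]@np.linalg.inv(K).T@A.T
    return p+d*((z-p[2])/d[:,2])[:,None]
def proj(c,P):
    K,p,A=c; q=(np.atleast_2d(P)-p)@A; q=q@K.T; return q[:,:2]/q[:,2:]
def save(n,im,crop=None,s=1):
    if crop: x0,y0,x1,y1=crop; im=im[y0:y1,x0:x1]
    im=cv2.resize(im,None,fx=s,fy=s,interpolation=cv2.INTER_CUBIC)
    cv2.imwrite(f"pics/{n}.png",cv2.cvtColor(im,cv2.COLOR_RGB2BGR))
def tcp():
    s=sense(); return np.array(s['tool_pos']),R.from_euler('xyz',s['tcp_rot']).as_matrix(),s
E
python3 - <<'E'
from h import *
im=cv2.cvtColor(cv2.imread('pics/top0.png'),cv2.COLOR_BGR2RGB)
save('c1',im,(270,180,440,275),4.5)
save('c2',im,(130,125,310,260),4.4)
c=cam('top')
for n,px,z in [('loose',(292,243),60),('yellow',(331,195),60),('tray',(398,232.5),72),('home?',(180,175),150),('fullgrip',(262,170),186),('plug',(249,238),58),('roll',(203,246),48)]:
    print(n,ray(c,px,z)[0].round())
p,A,s=tcp();print(A.round(3))
E
```

```text
loose [430. -54.  60.]
yellow [ 570. -170.   60.]
tray [ 460. -359.   72.]
home? [622. 255. 150.]
fullgrip [630.  34. 186.]
plug [445.  72.  58.]
roll [421. 208.  48.]
[[-0.     0.276 -0.961]
 [ 0.001 -0.961 -0.276]
 [-1.    -0.001  0.   ]]
```

View pics/c1.png

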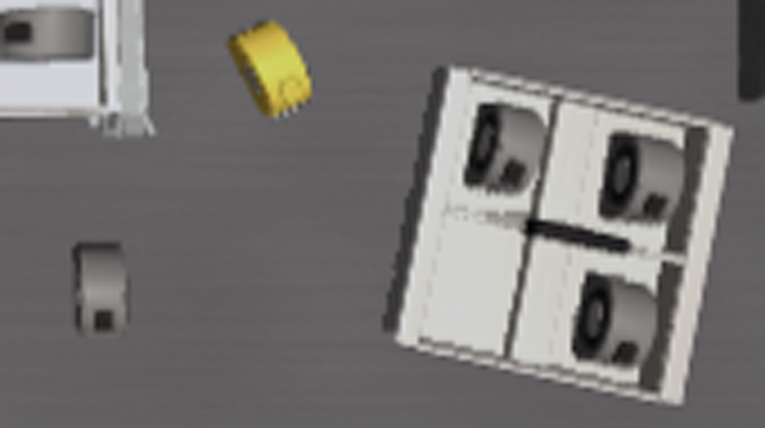

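View pics/c2.png

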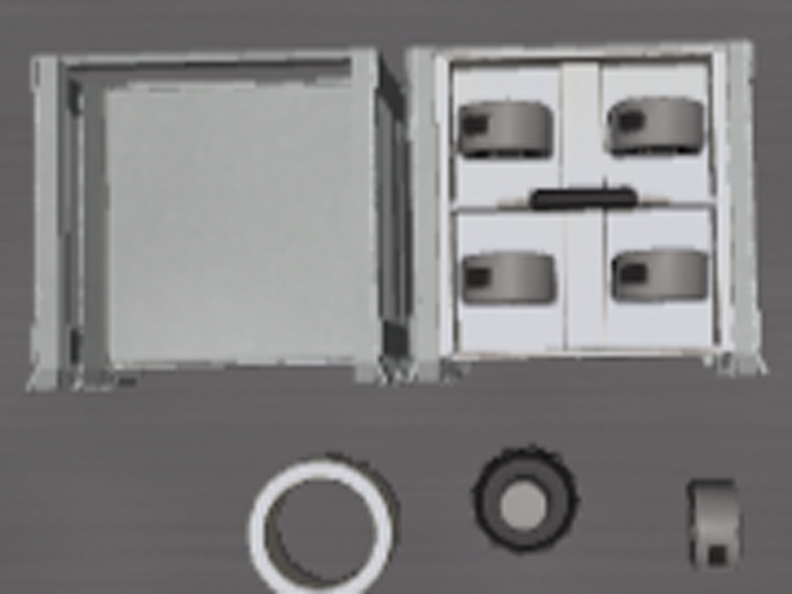

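```bash
cat >> h.py <<'E'
def toolA(yaw): # tool down, tool y at angle yaw in world
    x=np.array([0,0,-1.]);y=np.array([np.cos(yaw),np.sin(yaw),0]);return np.c_[x,y,np.cross(x,y)]
def delta(P,A1):
    p,A,s=tcp(); print('turn deg',np.degrees(R.from_matrix(A.T@A1).as_rotvec()).round(2),'shift',(A.T@(np.array(P)-p)).round(1))
E
python3 - <<'E'
from h import *
delta((415,-54,190),toolA(-np.pi/2))
E
```

```text
turn deg [16.04  0.02  0.08] shift [  58.3 -457.9 -384. ]
```

>>> send_rows --motion '[[[4,0,0],[10,-100,-84],85],[[8,0,0],[20,-200,-168],85],[[16,0,0],[40,-320,-269],85],[[16,0,0],[58,-458,-384],85],[[16,0,0],[58,-458,-384],85],[[16,0,0],[58,-458,-384],85],[[16,0,0],[58,-458,-384],85],[[16,0,0],[58,-458,-384],85],[[16,0,0],[58,-458,-384],85],[[16,0,0],[58,-458,-384],85],[[16,0,0],[58,-458,-384],85],[[16,0,0],[58,-458,-384],85],[[16,0,0],[58,-458,-384],85],[[16,0,0],[58,-458,-384],85],[[16,0,0],[58,-458,-384],85],[[16,0,0],[58,-458,-384],85]]'

```text
time: 1.75
tool_pos: [414.5, -56.3, 190.4]
tcp_rot: [1.008, 1.57, -2.137]
contact_force: [1.0, 1.1, 0.6]
opening: 85.4
```

Run:
```python
from h import *
p,A,s=tcp();print(s['time'],p,A.round(3),s['joints'])
c=cam('wrist');im=get_image('wrist');save('w1',im,None,1.5)
np.savez('w1.npz',im=im,K=c[0],p=c[1],A=c[2])
print(c[1],ray(c,[(256,192)],60))
```

```text
1.75 [414.48523166 -56.27811909 190.39003342] [[-0.    -0.003 -1.   ]
 [-0.001 -1.     0.003]
 [-1.     0.001  0.   ]] [ 0.00823434  0.54566326  0.02415897  2.23015795 -0.03286129  0.36653558
 -1.51435436]
[481.76951514 -56.37955054 315.21522193] [[411.35151035 -53.77585596  60.        ]]
```

View pics/w1.png

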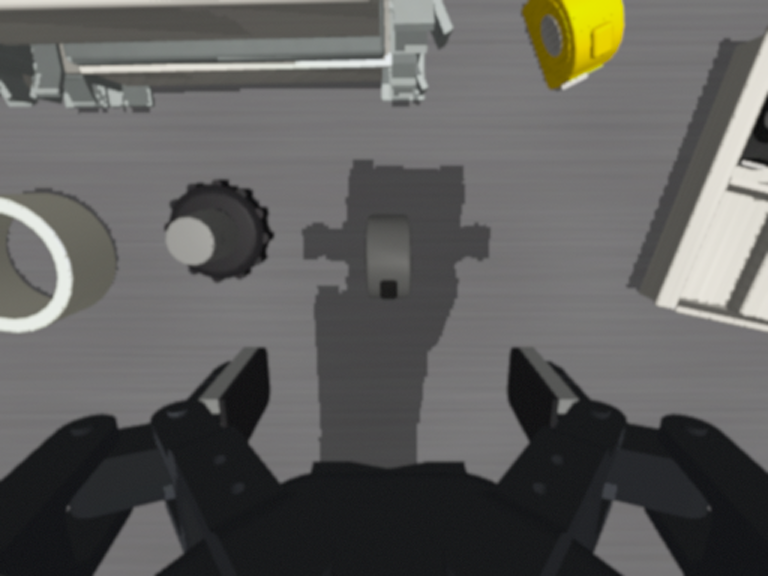

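Run:
```python
import rig;print([x for x in dir(rig) if not x.startswith('_')], getattr(rig,'tip_extent',None))
from h import *
d=np.load('w1.npz');c=(d['K'],d['p'],d['A'])
save('w1c',d['im'],(225,130,295,210),8)
P=lambda x,y,z,yaw:np.array([[x+dx*np.cos(yaw)-dy*np.sin(yaw),y+dx*np.sin(yaw)+dy*np.cos(yaw),zz] for dx,dy,zz in z])
```

```text
['PlanningError', 'camera_model', 'get_image', 'job_done', 'sense', 'tip_extent'] 17.0
```

View pics/w1c.png

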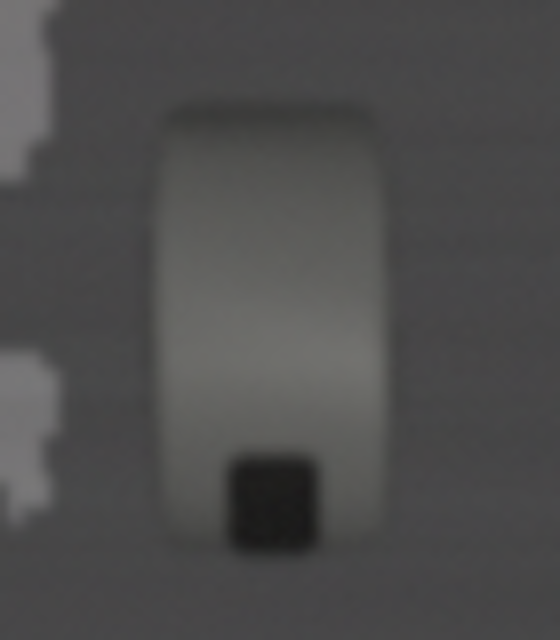

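Run:
```python
from h import *
d=np.load('w1.npz');c=(d['K'],d['p'],d['A'])
print(ray(c,[(258.75,142.5)],0),ray(c,[(258.75,142.5)],15)); 
for z in (30,40,50,60): print(ray(c,[(244.5,170),(273,170),(258.75,198.5)],z).round(1).tolist())
```

```text
[[454.70218029 -56.73474833   0.        ]] [[455.99022095 -56.7178457   15.        ]]
[[427.9, -41.1, 30.0], [427.8, -72.1, 30.0], [395.5, -56.5, 30.0]]
[[429.8, -41.7, 40.0], [429.7, -71.5, 40.0], [398.6, -56.5, 40.0]]
[[431.7, -42.2, 50.0], [431.5, -71.0, 50.0], [401.6, -56.5, 50.0]]
[[433.5, -42.7, 60.0], [433.4, -70.4, 60.0], [404.6, -56.5, 60.0]]
```

Run:
```python
from h import *
delta((427,-56.6,36),toolA(-np.pi/2))
```

```text
turn deg [-0.18  0.01 -0.04] shift [154.4   0.3 -12.4]
```

>>> send_rows --motion '[[[0,0,0],[40,0,-12],85],[[0,0,0],[80,0,-12],85],[[0,0,0],[120,0,-12],85],[[0,0,0],[145,0,-12],85],[[0,0,0],[154,0,-12],85],[[0,0,0],[154,0,-12],85],[[0,0,0],[154,0,-12],20],[[0,0,0],[154,0,-12],20],[[0,0,0],[154,0,-12],20],[[0,0,0],[154,0,-12],20],[[0,0,0],[154,0,-12],20],[[0,0,0],[154,0,-12],20],[[0,0,0],[154,0,-12],20],[[0,0,0],[154,0,-12],20]]'

```text
time: 3.2
tool_pos: [433.5, -56.0, 41.6]
tcp_rot: [-0.064, 1.559, 3.077]
contact_force: [0.4, -1.6, 1.3]
opening: 29.1
```

Run:
```python
from h import *
p,A,s=tcp();print(s['time'],p,A.round(3),s['joints'],s['contact_force'])
c=cam('wrist');im=get_image('wrist');save('w2',im,None,1.5)
delta((433.5,-56.6,140),toolA(-np.pi/2))
```

```text
3.2 [433.46463099 -55.97680746  41.57127614] [[-0.012 -0.001 -1.   ]
 [ 0.001 -1.     0.001]
 [-1.    -0.001  0.012]] [ 0.05503558  0.88516918 -0.05115361  2.24908612  1.104939    0.04375702
 -2.65448094] [ 0.43311035 -1.55238277  1.27041853]
turn deg [-0.05  0.67  0.04] shift [-98.4   0.6   1.1]
```

View pics/w2.png

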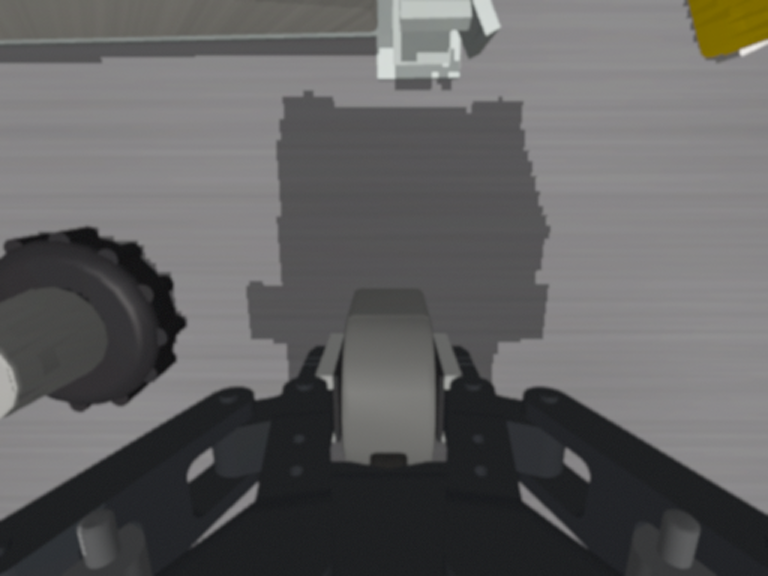

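>>> send_rows --motion '[[[0,0,0],[-6,0,0],20],[[0,0,0],[-16,0,-4],20],[[0,0.7,0],[-30,0,-8],20],[[0,0.7,0],[-50,0,-12],20],[[0,0.7,0],[-75,0,-16],20],[[0,0.7,0],[-100,0,-20],20],[[0,0.7,0],[-120,0,-20],20],[[0,0.7,0],[-120,0,-20],20],[[0,0.7,0],[-120,0,-20],20],[[0,0.7,0],[-120,0,-20],20]]'

```text
time: 4.25
tool_pos: [454.1, -55.8, 160.3]
tcp_rot: [-0.808, 1.569, 2.335]
contact_force: [-0.1, 0.1, -1.2]
opening: 29.4
```

Run:
```python
from h import *
p,A,s=tcp();print(s['time'],p,A.round(3),s['joints'],s['contact_force'],s['opening'])
c=cam('wrist');im=get_image('wrist');save('w3',im,None,1.5)
delta((430,-280,220),toolA(np.radians(-12)))
```

```text
4.25 [454.06833809 -55.75106783 160.32065852] [[-0.001  0.001 -1.   ]
 [ 0.001 -1.    -0.001]
 [-1.    -0.001  0.001]] [ 0.38682143  0.68739191 -0.58226683  2.12911195  0.74579331  0.53761118
 -2.32514973] [-0.11383412  0.11991931 -1.22074527] 29.359773431887053
turn deg [-7.794e+01  2.000e-02  1.400e-01] shift [-60.1 224.2  24.4]
```

View pics/w3.png

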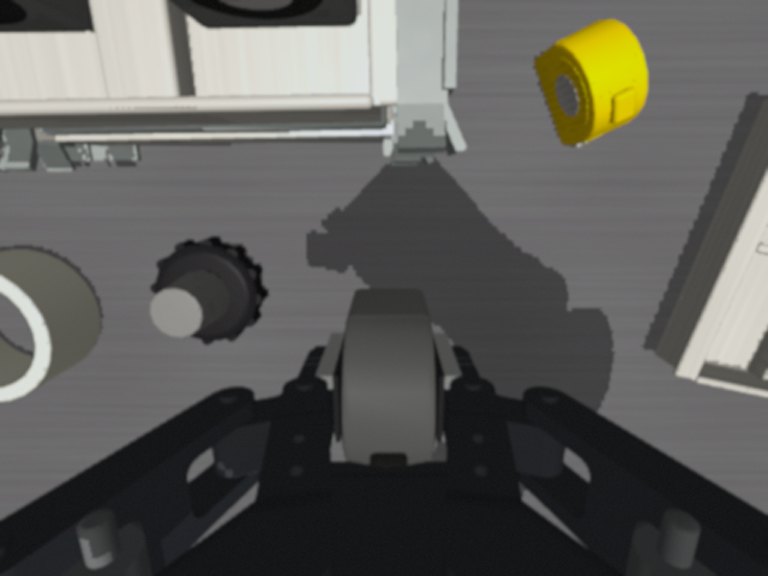

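Run:
```python
from h import *
delta((450,-440,250),toolA(np.radians(-12)))
```

```text
turn deg [-7.794e+01  2.000e-02  1.400e-01] shift [-90.3 384.2   4.6]
```

>>> send_rows --motion '[[[-3,0,0],[-10,10,0],20],[[-9,0,0],[-30,30,0],20],[[-16,0,0],[-50,60,0],20],[[-23,0,0],[-70,95,1],20],[[-30,0,0],[-90,130,2],20],[[-37,0,0],[-90,165,3],20],[[-44,0,0],[-90,200,4],20],[[-51,0,0],[-90,235,4],20],[[-58,0,0],[-90,270,4],20],[[-64,0,0],[-90,305,4],20],[[-70,0,0],[-90,335,4],20],[[-75,0,0],[-90,360,4],20],[[-78,0,0],[-90,378,4],20],[[-78,0,0],[-90,384,4],20],[[-78,0,0],[-90,384,4],20],[[-78,0,0],[-90,384,4],20],[[-78,0,0],[-90,384,4],20]]'

```text
time: 6.0
tool_pos: [451.6, -438.2, 250.7]
tcp_rot: [3.135, 1.569, 1.358]
contact_force: [0.1, -0.7, -1.1]
opening: 29.4
```

Run:
```python
from h import *
p,A,s=tcp();print(s['time'],p,A.round(3),s['joints'],s['opening'])
c=cam('wrist');im=get_image('wrist');save('w4',im,None,1.5)
np.savez('w4.npz',im=im,K=c[0],p=c[1],A=c[2])
im=get_image('top');save('t4',im,(270,180,440,275),4.5)
```

```text
6.0 [ 451.56242723 -438.24998012  250.72641062] [[ 0.     0.979 -0.205]
 [ 0.002 -0.205 -0.979]
 [-1.     0.    -0.002]] [ 1.22631239  0.89997983 -1.10482146  1.52353878  0.82981164  1.24232784
 -0.21002256] 29.381406634435884
```

View pics/w4.png

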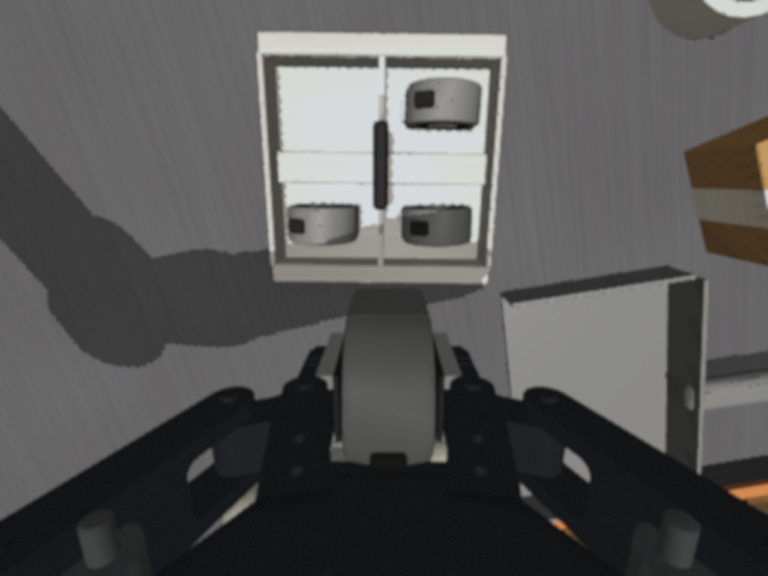

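Run:
```python
from h import *
d=np.load('w4.npz');c=(d['K'],d['p'],d['A'])
save('w4c',d['im'],(165,15,345,195),4.4)
```

```text
(no output)
```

View pics/w4c.png

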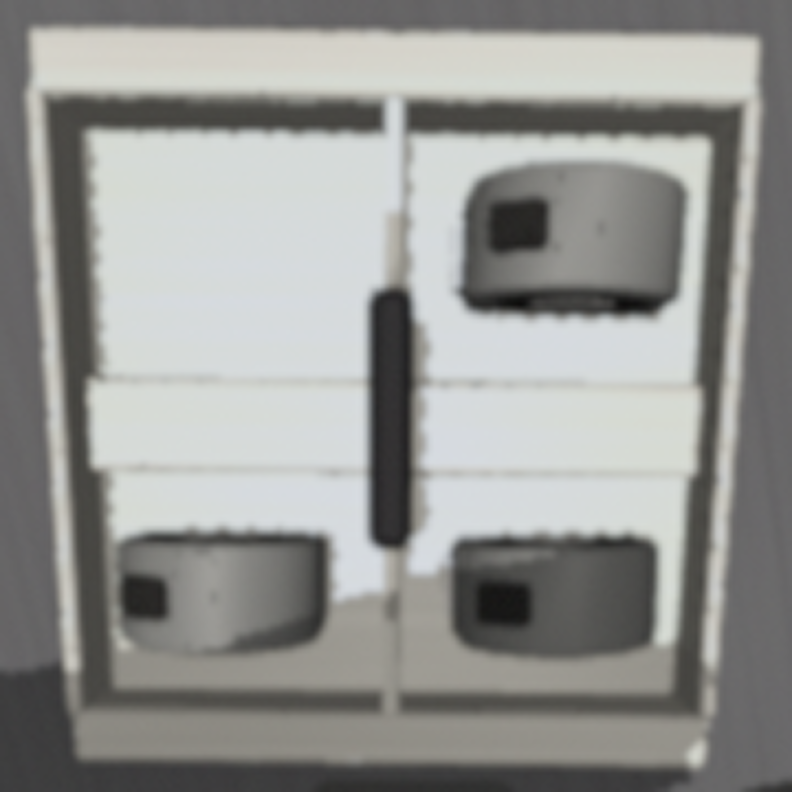

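Run:
```python
from h import *
from scipy.optimize import least_squares
d=np.load('w4.npz');c=(d['K'],d['p'],d['A'])
px=np.array([(30,28),(760,38),(78,760),(703,768),(390,290),(390,548)])/4.4+[165,15]-0.4
M=np.array([(-93,96,40),(93,96,40),(-93,-96,40),(93,-96,40),(0,32,70),(0,-32,70.)])
def W(q,M): return np.c_[q[0]+M[:,0]*np.cos(q[2])-M[:,1]*np.sin(q[2]),q[1]+M[:,0]*np.sin(q[2])+M[:,1]*np.cos(q[2]),M[:,2]+0*M[:,0]]
r=least_squares(lambda q:(proj(c,W(q,M))-px).ravel(),[460,-359,-.2])
print(r.x,np.degrees(r.x[2]),(r.fun).reshape(-1,2).round(1).tolist())
q=r.x;np.save('tray.npy',q)
print('comp',W(q,np.array([[-46,47,3.]])))
# top cam check
ct=cam('top');print(proj(ct,W(q,M)).round(1).tolist())
p,A,s=tcp()
print(ray(c,[(388/1.5,290/1.5)],30),A.T@(np.array([0,0,0])))
```

```text
[ 4.62438090e+02 -3.64240673e+02 -2.18517700e-01] -12.520141985183496 [[-0.6, -0.4], [0.5, -0.4], [-0.6, 0.5], [0.4, 0.3], [0.3, -0.9], [-0.1, 1.3]]
comp [[ 427.72076907 -308.38633034    3.        ]]
[[357.8, 254.9], [370.1, 193.7], [421.3, 268.9], [433.0, 207.4], [388.6, 229.3], [410.3, 234.0]]
[[ 446.57231491 -468.34824303   30.        ]] [0. 0. 0.]
```

Run:
```python
from h import *
d=np.load('w4.npz');c=(d['K'],d['p'],d['A'])
p,A,s=tcp();print(s['time'])
for h in (0,10,20,30): print(h,((ray(c,[(258.7,193.3)],p[2]-41.6+h)-p)@A).round(1))
save('w4d',d['im'],(215,180,305,320),5)
```

```text
6.1
0 [[ 41.6   1.2 -20.1]]
10 [[ 31.6   1.2 -22.9]]
20 [[ 21.6   1.2 -25.8]]
30 [[ 11.6   1.2 -28.6]]
```

View pics/w4d.png

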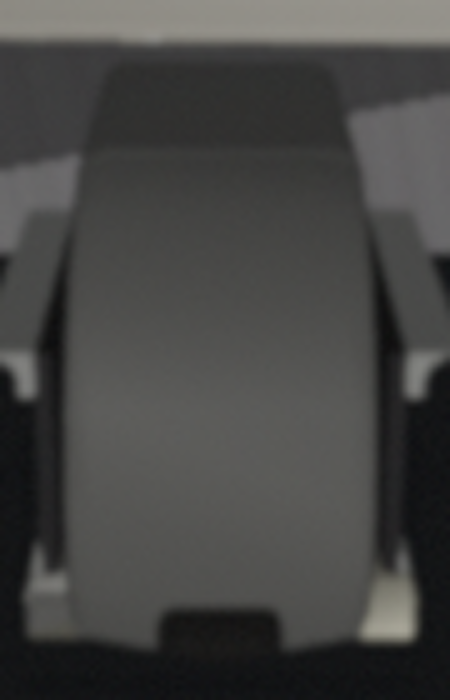

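Run:
```python
from h import *
delta((429.3,-301.1,140),toolA(np.radians(-12.5)))
```

```text
turn deg [ 0.64 -0.09 -0.01] shift [ 111.1  -50.  -130. ]
```

>>> send_rows --motion '[[[0.6,0,0],[0,-8,-20],20],[[0.6,0,0],[10,-20,-50],20],[[0.6,0,0],[30,-35,-90],20],[[0.6,0,0],[60,-45,-120],20],[[0.6,0,0],[90,-50,-130],20],[[0.6,0,0],[105,-50,-130],20],[[0.6,0,0],[111,-50,-130],20],[[0.6,0,0],[111,-50,-130],20],[[0.6,0,0],[111,-50,-130],20]]'

```text
time: 7.0
tool_pos: [430.0, -302.4, 140.7]
tcp_rot: [2.25, 1.568, 0.459]
contact_force: [0.1, -1.0, -1.3]
opening: 29.4
```

Run:
```python
from h import *
delta((429.3,-301.1,45.5),toolA(np.radians(-12.5)))
p,A,s=tcp();print(s['time'],p,s['joints'],s['opening'])
c=cam('wrist');im=get_image('wrist');save('w5',im,None,1.5)
```

```text
turn deg [-0.09 -0.09 -0.11] shift [95.2 -1.1 -0.9]
7.0 [ 429.99716614 -302.37522905  140.66644796] [ 1.08387661  0.91996439 -1.00219908  1.9393863   1.02104564  0.90220979
 -0.68423991] 29.379355391008648
```

View pics/w5.png

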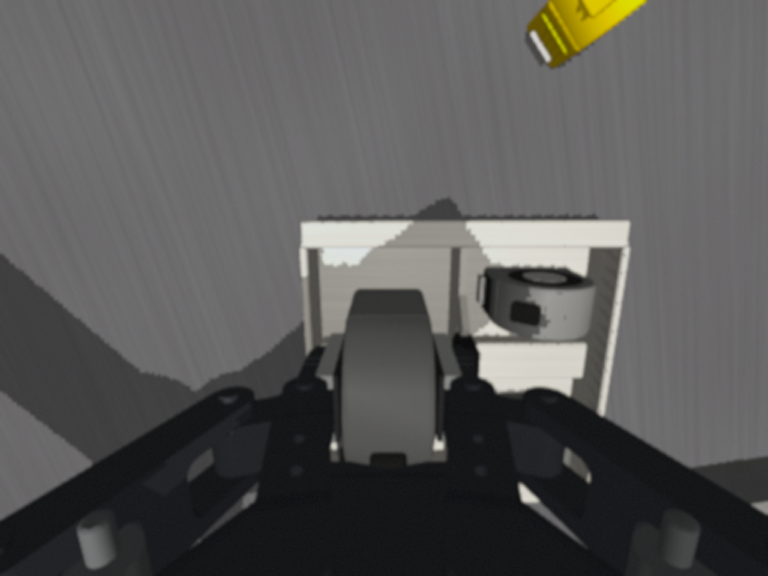

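Run:
```python
from h import *
q=np.load('tray.npy');c=cam('wrist')
M=np.array([(-93,96,40),(93,96,40)]);
W=np.c_[q[0]+M[:,0]*np.cos(q[2])-M[:,1]*np.sin(q[2]),q[1]+M[:,0]*np.sin(q[2])+M[:,1]*np.cos(q[2]),M[:,2]]
print(proj(c,W)*1.5)
```

```text
[[299.55238533 221.81797743]
 [631.42985544 221.13861318]]
```

>>> send_rows --motion '[[[0,0,0],[20,-1,-1],20],[[0,0,0],[45,-1,-1],20],[[0,0,0],[65,-1,-1],20],[[0,0,0],[78,-1,-1],20],[[0,0,0],[86,-1,-1],20],[[0,0,0],[91,-1,-1],20],[[0,0,0],[94,-1,-1],20],[[0,0,0],[95,-1,-1],20],[[0,0,0],[95,-1,-1],20]]'

```text
time: 7.95
tool_pos: [428.8, -300.9, 45.3]
tcp_rot: [2.524, 1.569, 0.734]
contact_force: [-0.1, 0.6, -1.2]
opening: 29.2
```

Run:
```python
from h import *
delta((429.3,-301.1,44.6),toolA(np.radians(-12.5)))
p,A,s=tcp();print(s['time'],p,s['joints'],s['opening'],s['contact_force'])
c=cam('wrist');im=get_image('wrist');save('w6',im,None,1.5)
```

```text
turn deg [-0.06 -0.09 -0.06] shift [0.7 0.5 0.1]
7.95 [ 428.84796459 -300.88595094   45.25442901] [ 1.01955422  1.05784014 -0.87685479  1.98037167  1.24209763  0.78427542
 -0.85384587] 29.217168562462742 [-0.07146013  0.58944717 -1.17793088]
```

View pics/w6.png

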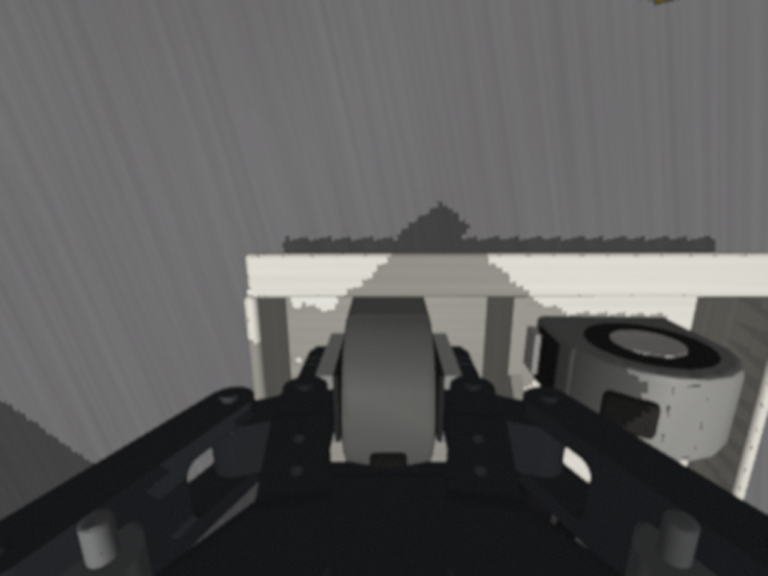

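>>> send_rows --motion '[[[0,0,0],[0.5,0,0],20],[[0,0,0],[0.5,0,0],45],[[0,0,0],[0.5,0,0],45],[[0,0,0],[0.5,0,0],45],[[0,0,0],[0.5,0,0],45],[[0,0,0],[-6,0,0],45],[[0,0,0],[-25,0,0],45],[[0,0,0],[-55,0,0],45],[[0,0,0],[-95,0,0],45],[[0,0,0],[-135,0,20],60],[[0,0,0],[-160,15,60],60],[[0,0,0],[-175,30,100],60],[[0,0,0],[-180,45,140],60],[[0,0,0],[-180,45,140],60],[[0,0,0],[-180,45,140],60]]'

```text
time: 9.5
tool_pos: [441.5, -447.8, 224.6]
tcp_rot: [3.048, 1.568, 1.256]
contact_force: [-0.1, 0.9, -0.1]
opening: 59.5
```

Run:
```python
from h import *
p,A,s=tcp();print(s['time'],p,s['joints'],s['opening'])
c=cam('wrist');im=get_image('wrist');save('w7',im,None,1.5)
np.savez('w7.npz',im=im,K=c[0],p=c[1],A=c[2])
save('w7c',im,(155,0,355,200),4)
```

```text
9.5 [ 441.51819289 -447.82210153  224.56078366] [ 1.2378622   0.92034247 -1.06921206  1.55324828  0.84805604  1.18890294
 -0.21809857] 59.48669831258685
```

View pics/w7.png

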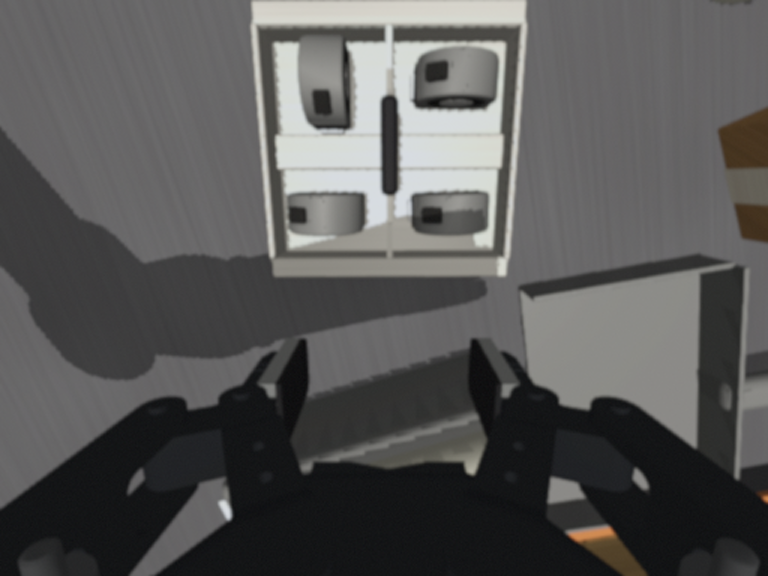

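View pics/w7c.png

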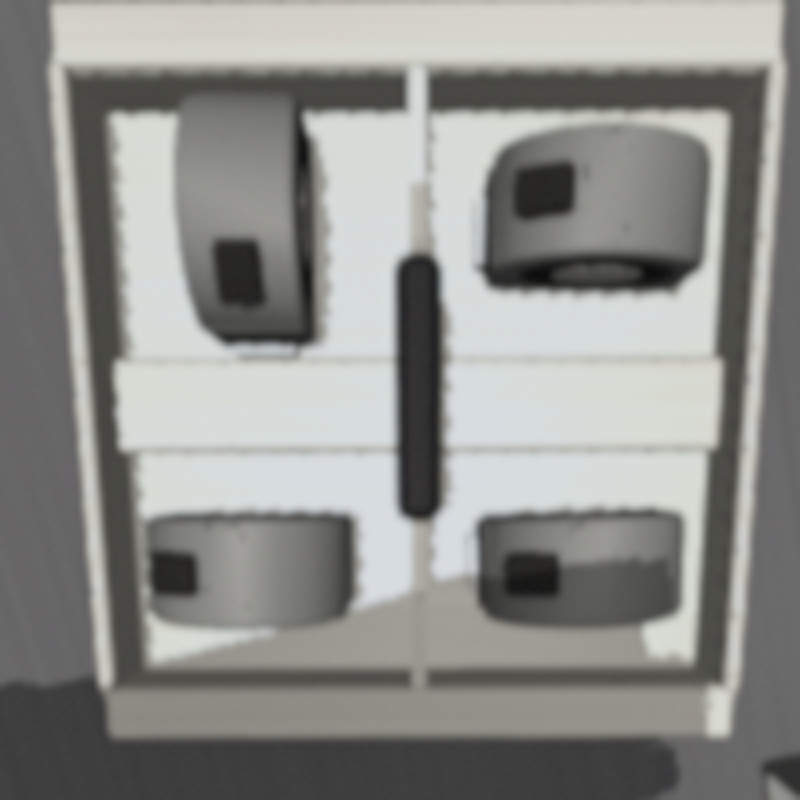

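```bash
cat >> h.py <<'E'
from scipy.optimize import least_squares
def Wd(q,M): return np.c_[q[0]+M[:,0]*np.cos(q[2])-M[:,1]*np.sin(q[2]),q[1]+M[:,0]*np.sin(q[2])+M[:,1]*np.cos(q[2]),M[:,2]+0*M[:,0]]
E
python3 - <<'E'
from h import *
d=np.load('w7.npz');c=(d['K'],d['p'],d['A'])
px=np.array([(52,5),(783,5),(110,738),(730,738),(418,258),(418,518)])/4+[155,0]-0.4
M=np.array([(-93,96,40),(93,96,40),(-93,-96,40),(93,-96,40),(0,32,70),(0,-32,70.)])
r=least_squares(lambda q:(proj(c,Wd(q,M))-px).ravel(),[460,-359,-.2])
print(r.x,np.degrees(r.x[2]),(r.fun).reshape(-1,2).round(1).tolist())
np.save('tray2.npy',r.x)
print(Wd(r.x,np.array([[0,0,57.]])))
# weigh: new comp pos
delta((r.x[0],r.x[1],130),toolA(r.x[2]))
E
```

```text
[ 4.62274615e+02 -3.64207783e+02 -2.19361771e-01] -12.568503636236043 [[-0.8, -0.8], [1.0, -1.1], [-0.6, 1.0], [0.1, 0.7], [0.1, -1.0], [0.2, 2.1]]
[[ 462.27461479 -364.20778319   57.        ]]
turn deg [ 0.07 -0.17  0.01] shift [ 94.8   2.2 -84.4]
```

>>> send_rows --motion '[[[0,0,0],[20,0,-30],34],[[0,0,0],[50,1,-60],34],[[0,0,0],[80,2,-80],34],[[0,0,0],[95,2,-84],34],[[0,0,0],[95,2,-84],34],[[0,0,0],[95,2,-84],34]]'

```text
time: 10.15
tool_pos: [462.3, -366.5, 130.4]
tcp_rot: [2.478, 1.57, 0.687]
contact_force: [0.7, -0.4, 0.5]
opening: 34.0
```

Run:
```python
from h import *
q=np.load('tray2.npy')
delta((q[0],q[1],55),toolA(q[2]))
p,A,s=tcp();print(s['time'],p,s['opening'])
c=cam('wrist');im=get_image('wrist');save('w8',im,None,1.5)
M=np.array([(-93,96,40),(93,96,40),(0,32,72)]);print(proj(c,Wd(q,M))*1.5)
```

```text
turn deg [-0.02 -0.06 -0.05] shift [75.4 -0.6 -2.2]
10.15 [ 462.31917307 -366.54293393  130.3563594 ] 33.97319108551084
[[197.53781325 111.57298272]
 [570.71539456 111.39707683]
 [384.11135647 249.58778447]]
```

View pics/w8.png

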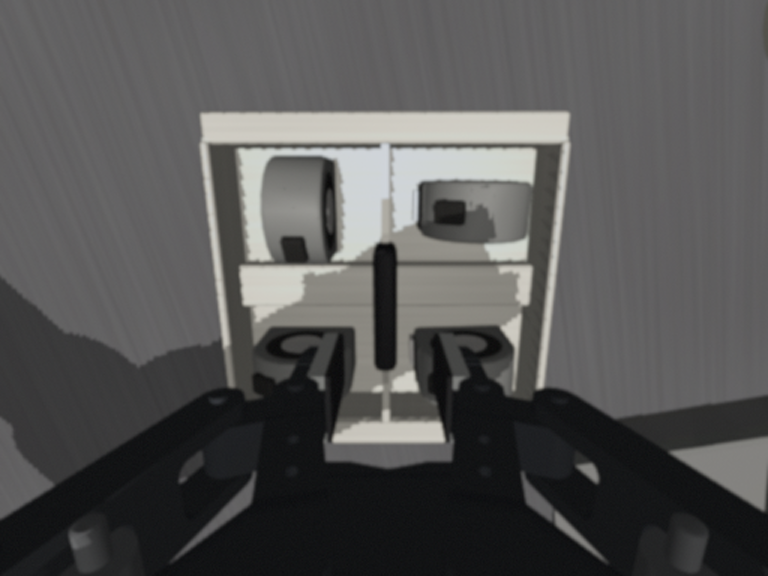

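>>> send_rows --motion '[[[0,0,0],[15,0,-2],34],[[0,0,0],[35,0,-2],34],[[0,0,0],[52,0,-2],34],[[0,0,0],[66,0,-2],34],[[0,0,0],[73,0,-2],34],[[0,0,0],[75,0,-2],34],[[0,0,0],[75,0,-2],34],[[0,0,0],[75,0,-2],34]]'

```text
time: 11.0
tool_pos: [463.2, -363.8, 55.4]
tcp_rot: [2.365, 1.569, 0.575]
contact_force: [1.3, 0.7, 0.9]
opening: 34.0
```

Run:
```python
from h import *
p,A,s=tcp();print(s['time'],p,s['opening'],s['contact_force'],s['joints'])
c=cam('wrist');im=get_image('wrist');save('w9',im,None,1.5)
```

```text
11.0 [ 463.21725831 -363.78125916   55.40403774] 33.981814612951204 [1.34843018 0.67307173 0.93024786] [ 1.0675081   1.08773241 -0.90464907  1.78117208  1.11601293  0.88430244
 -0.59809457]
```

View pics/w9.png

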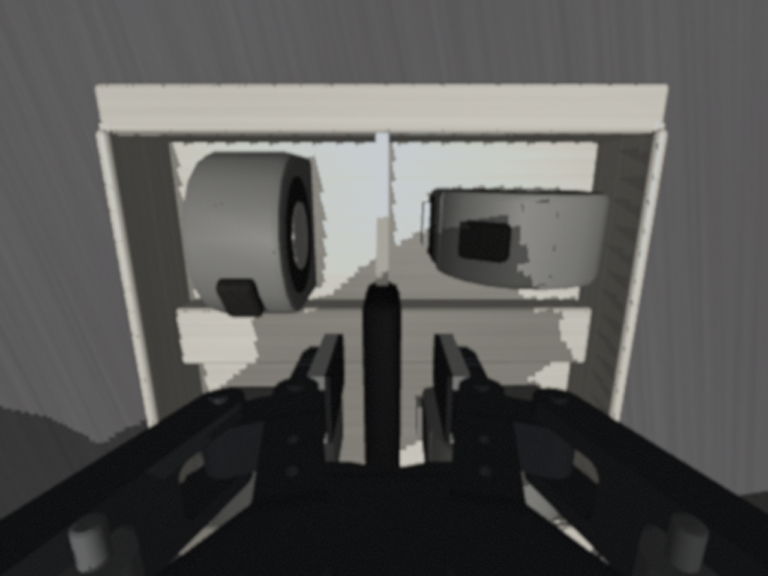

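>>> send_rows --motion '[[[0,0,0],[0,-1.5,0],34],[[0,0,0],[0,-1.5,0],5],[[0,0,0],[0,-1.5,0],5],[[0,0,0],[0,-1.5,0],5],[[0,0,0],[0,-1.5,0],5],[[0,0,0],[0,-1.5,0],5],[[0,0,0],[0,-1.5,0],5]]'

```text
time: 11.75
tool_pos: [461.4, -363.5, 55.1]
tcp_rot: [2.663, 1.569, 0.873]
contact_force: [-0.7, -0.6, 5.4]
opening: 11.0
```

>>> send_rows --motion '[[[0,0,0],[-1,0,0],5],[[0,0,0],[-3,0,0],5],[[0,0,0],[-6,0,0],5],[[0,0,0],[-10,0,0],5],[[0,0,0],[-15,0,0],5],[[0,0,0],[-20,0,0],5],[[0,0,0],[-24,0,0],5],[[0,0,0],[-25,0,0],5],[[0,0,0],[-25,0,0],5]]'

```text
time: 12.65
tool_pos: [461.3, -363.5, 80.0]
tcp_rot: [2.694, 1.569, 0.904]
contact_force: [0.7, -0.7, -8.0]
opening: 11.5
```

Run:
```python
from h import *
p,A,s=tcp();print(s['time'],p,s['opening'],s['contact_force'],s['wrist_torque'],A.round(3))
c=cam('wrist');im=get_image('wrist');save('w10',im,None,1.5)
im=get_image('scene');save('s10',im,(150,90,300,210),5)
```

```text
12.65 [ 461.26776724 -363.53885737   80.03980706] 11.512974721830197 [ 0.68433705 -0.65915734 -8.0061996 ] [ 0.05341947  0.00528201 -0.0227823 ] [[ 0.001  0.976 -0.217]
 [ 0.001 -0.217 -0.976]
 [-1.     0.001 -0.001]]
```

View pics/w10.png

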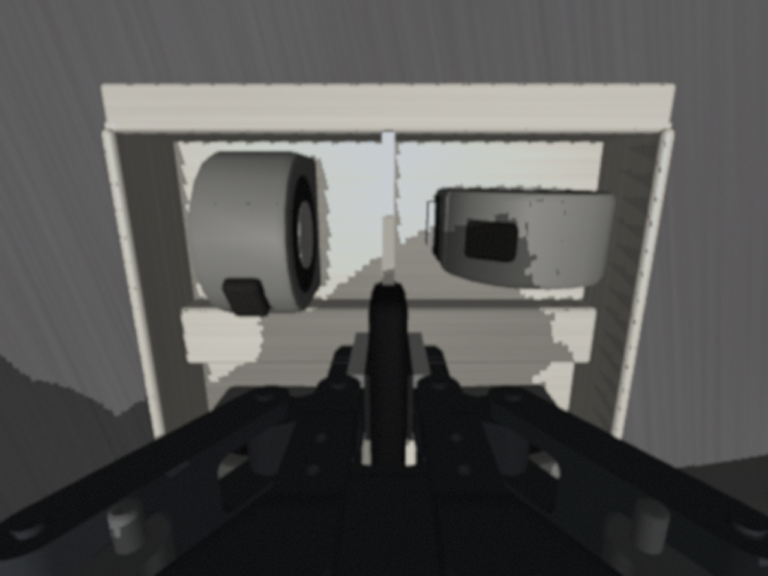

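View pics/s10.png

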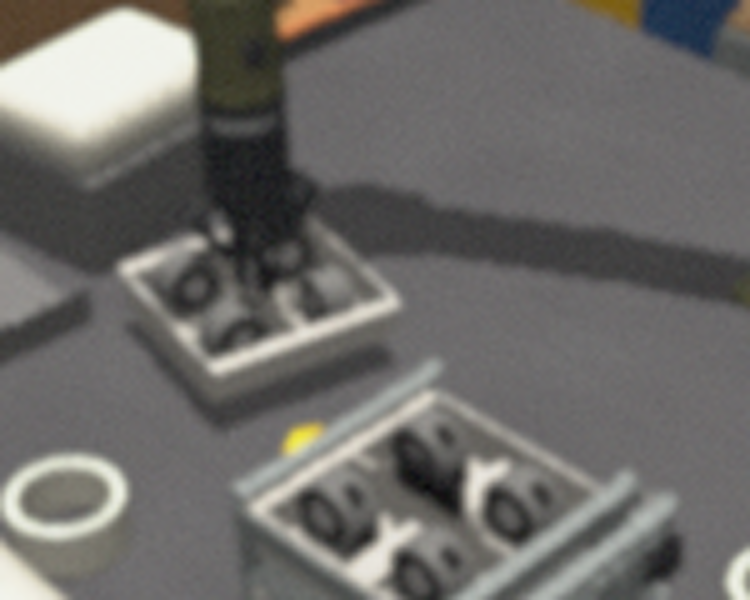

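Run:
```python
from h import *
im=get_image('top');np.save('top10.npy',im);save('t10a',im,(130,128,225,220),8)
im2=get_image('scene');np.save('scene10.npy',im2);save('s10b',im2,(190,170,340,285),5.2)
save('t10b',im,(215,128,310,220),8)
```

```text
(no output)
```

View pics/t10a.png

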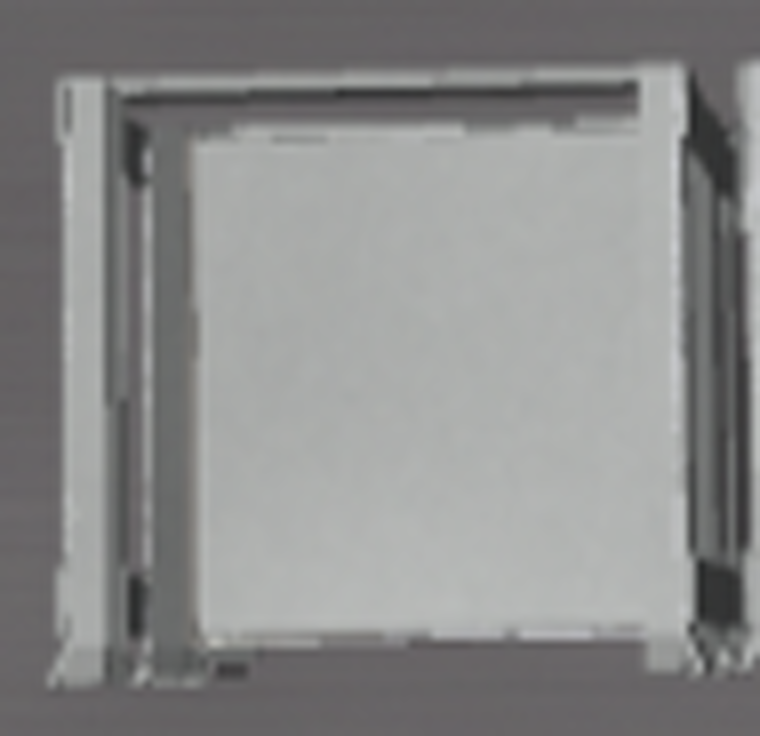

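View pics/s10b.png

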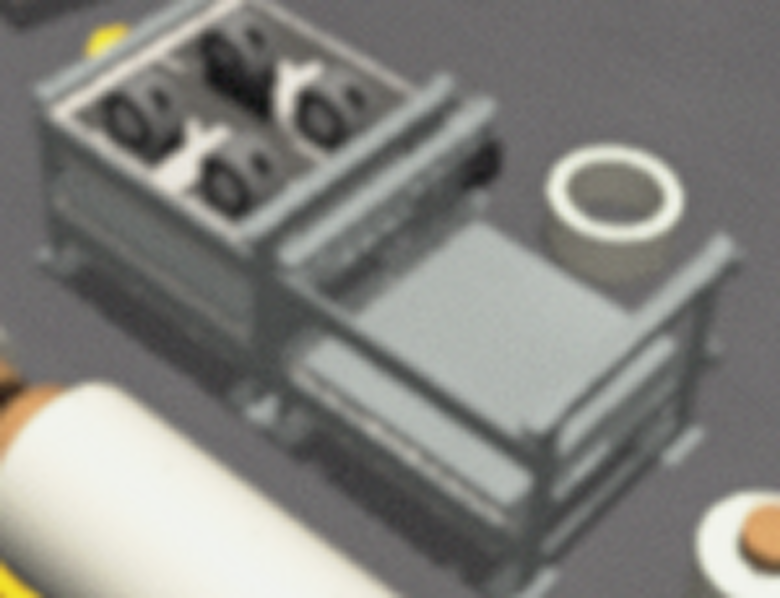

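View pics/t10b.png

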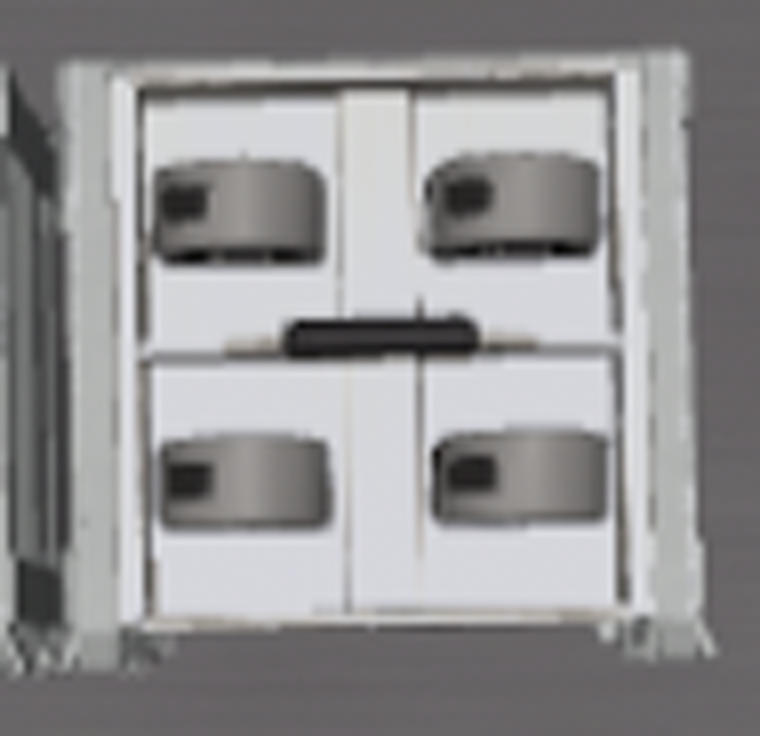

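Run:
```python
from h import *
c=cam('top')
f=lambda pts,ox,z:ray(c,np.array(pts)/8+[ox,128]-0.44,z).round(1)
print('free outer L',f([(63,150),(63,300),(63,550)],130,165).tolist())
print('free inner L',f([(107,150),(107,300),(107,550)],130,165).tolist())
print('free inner R',f([(640,150),(643,300),(646,550)],130,165).tolist())
print('free outer R',f([(682,150),(686,300),(692,550)],130,165).tolist())
print('full outer L',f([(60,150),(66,300),(72,550)],215,165).tolist())
print('full outer R',f([(688,150),(692,300),(697,550)],215,165).tolist())
print('back bar outer',f([(60,80),(640,68)],130,165).tolist())
print('full back',f([(62,62),(688,52)],215,165).tolist())
print('front L/R end of lip',f([(80,680),(665,668)],130,165).tolist(), f([(95,668),(675,655)],215,165).tolist())
print('full grip top ends',f([(285,325),(475,318)],215,186).tolist(),'grip line bottom',f([(290,355),(475,348)],215,186).tolist())
```

```text
free outer L [[697.4, 365.9, 165.0], [647.1, 365.1, 165.0], [563.8, 363.7, 165.0]]
free inner L [[697.3, 351.2, 165.0], [647.0, 350.5, 165.0], [563.8, 349.2, 165.0]]
free inner R [[696.7, 173.4, 165.0], [646.4, 172.2, 165.0], [563.1, 170.8, 165.0]]
free outer R [[696.7, 159.4, 165.0], [646.3, 157.9, 165.0], [563.1, 155.6, 165.0]]
full outer L [[696.6, 140.0, 165.0], [646.3, 137.9, 165.0], [563.0, 135.7, 165.0]]
full outer R [[695.9, -69.6, 165.0], [645.5, -70.5, 165.0], [562.3, -71.3, 165.0]]
back bar outer [[721.0, 367.3, 165.0], [724.4, 173.5, 165.0]]
full back [[726.3, 139.4, 165.0], [729.0, -70.0, 165.0]]
front L/R end of lip [[520.9, 357.4, 165.0], [524.1, 164.3, 165.0]] [[524.0, 128.0, 165.0], [527.6, -63.6, 165.0]]
full grip top ends [[635.2, 64.5, 186.0], [637.3, 2.6, 186.0]] grip line bottom [[625.4, 62.9, 186.0], [627.5, 2.7, 186.0]]
```

>>> send_rows --motion '[[[0,0,0],[-3,0,0],5],[[0,0,0],[-10,0,0],5],[[0,0,0],[-22,0,0],5],[[0,0,0],[-38,0,0],5],[[0,0,0],[-57,0,0],5],[[0,0,0],[-77,0,0],5],[[0,0,0],[-97,0,0],5],[[0,0,0],[-117,0,0],5],[[0,0,0],[-137,0,0],5],[[0,0,0],[-155,0,0],5],[[0,0,0],[-169,0,0],5],[[0,0,0],[-178,0,0],5],[[0,0,0],[-183,0,0],5],[[0,0,0],[-185,0,0],5],[[0,0,0],[-185,0,0],5]]'

```text
time: 14.35
tool_pos: [460.8, -363.7, 264.3]
tcp_rot: [-2.849, 1.569, 1.645]
contact_force: [0.1, -0.3, -8.5]
opening: 11.2
```

Run:
```python
from h import *
p,A,s=tcp();print(s['time'],p,s['opening'],s['contact_force'],s['wrist_torque'],s['joints'])
delta((455,-170,265),toolA(np.radians(-6)))
delta((455,0,265),toolA(np.radians(0.9)))
delta((455,258,265),toolA(np.radians(0.95)))
c=cam('wrist');im=get_image('wrist');save('w11',im,None,1.5)
```

```text
14.35 [ 460.78464431 -363.67620777  264.32794412] 11.198379563303243 [ 0.11740155 -0.28333513 -8.47725535] [-0.00068859 -0.0063492  -0.01705676] [ 1.15853619  0.82691457 -1.1044467   1.63982785  0.78677078  1.18436213
 -0.35389478]
turn deg [-6.55 -0.11  0.03] shift [  -0.3  -47.7 -187.8]
turn deg [-13.45  -0.11   0.02] shift [   0.   -84.7 -353.7]
turn deg [-13.5   -0.11   0.02] shift [ 5.000e-01 -1.407e+02 -6.056e+02]
```

View pics/w11.png

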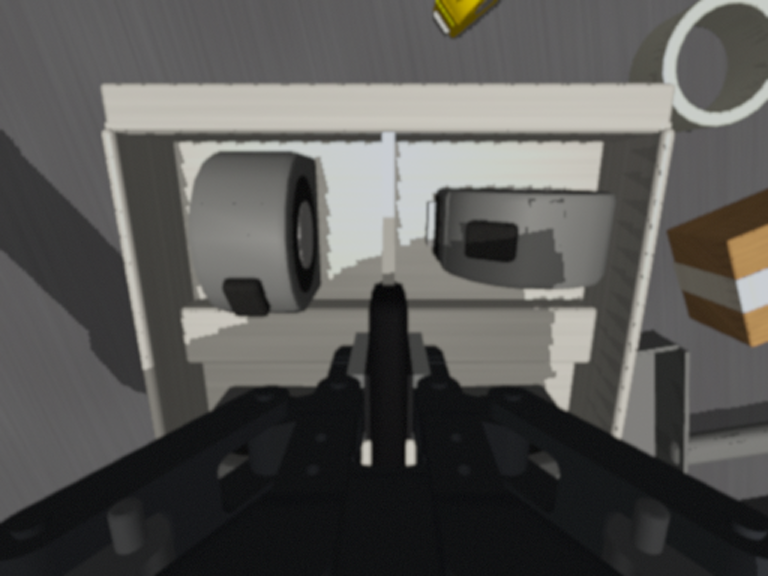

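>>> send_rows --motion '[[[0,0,0],[0,-1,-3],5],[[-0.4,0,0],[0,-2,-10],5],[[-1,0,0],[0,-5,-22],5],[[-1.6,0,0],[0,-9,-38],5],[[-2.3,0,0],[0,-14,-57],5],[[-3,0,0],[0,-19,-78],5],[[-3.8,0,0],[0,-24,-100],5],[[-4.6,0,0],[0,-29,-122],5],[[-5.5,0,0],[0,-34,-144],5],[[-6.3,0,0],[0,-40,-166],5],[[-7.1,0,0],[0,-45,-188],5],[[-8,0,0],[0,-50,-210],5],[[-8.8,0,0],[0,-55,-232],5],[[-9.7,0,0],[0,-61,-254],5],[[-10.5,0,0],[0,-66,-276],5],[[-11.3,0,0],[0,-71,-298],5],[[-12.2,0,0],[0,-76,-318],5],[[-13,0,0],[0,-81,-336],5],[[-13.4,0,0],[0,-84,-348],5],[[-13.5,0,0],[0,-85,-354],5]]'

```text
time: 16.4
tool_pos: [454.5, 2.4, 265.8]
tcp_rot: [2.554, 1.568, 1.003]
contact_force: [-0.7, 0.4, -8.0]
opening: 11.2
```

Run:
```python
from h import *
p,A,s=tcp();print(s['time'],p,s['opening'],s['contact_force'],s['wrist_torque'],s['joints'])
delta((455,257.6,265),toolA(np.radians(0.95)))
```

```text
16.4 [454.50161539   2.39033134 265.82087583] 11.20802590248888 [-0.67932362  0.43915261 -8.00569909] [-0.08780227 -0.01227766 -0.05308715] [ 0.59925128  0.66909197 -1.16782858  2.01123269  0.75531473  0.98068719
 -0.93477347]
turn deg [ 0.2  -0.12 -0.08] shift [   1.3    5.6 -255.1]
```

>>> send_rows --motion '[[[0,0,0],[0,0,-3],5],[[0,0,0],[0,0,-10],5],[[0,0,0],[0,0,-22],5],[[0,0,0],[0,1,-38],5],[[0,0,0],[0,1,-57],5],[[0,0,0],[0,1,-78],5],[[0,0,0],[0,2,-100],5],[[0,0,0],[0,2,-122],5],[[0,0,0],[0,2,-144],5],[[0,0,0],[0,0,-166],5],[[0,0,0],[0,-4,-188],5],[[0,0,0],[0,-10,-210],5],[[0,0,0],[0,-18,-228],5],[[0,0,0],[0,-26,-242],5],[[0.1,0,0],[0,-33,-251],5],[[0.2,0,0],[0,-38,-255],5],[[0.2,0,0],[0,-39,-256],5],[[0.2,0,0],[0,-39,-256],5],[[0.2,0,0],[0,-39,-256],5]]'

```text
time: 18.3
tool_pos: [412.4, 254.7, 265.5]
tcp_rot: [2.23, 1.57, 0.671]
contact_force: [0.3, -0.1, -7.8]
opening: 10.9
```

Run:
```python
from h import *
p,A,s=tcp();print(s['time'],p,s['opening'],s['contact_force'],s['wrist_torque'],s['joints'])
delta((412,257.6,172.6),toolA(.0165))
c=cam('wrist');im=get_image('wrist');save('w12',im,None,1.5);np.savez('w12.npz',im=im,K=c[0],p=c[1],A=c[2])
```

```text
18.3 [412.41225913 254.66998285 265.52202539] 10.886982754562947 [ 0.3242234  -0.14947086 -7.79993364] [-0.0574581  -0.00156044 -0.00773765] [-5.69799827e-05  6.77888537e-01 -1.08883970e+00  1.93248011e+00
  7.27136835e-01  9.90663449e-01 -1.42117258e+00]
turn deg [-0.29 -0.04 -0.05] shift [92.9 -0.5 -2.9]
```

View pics/w12.png

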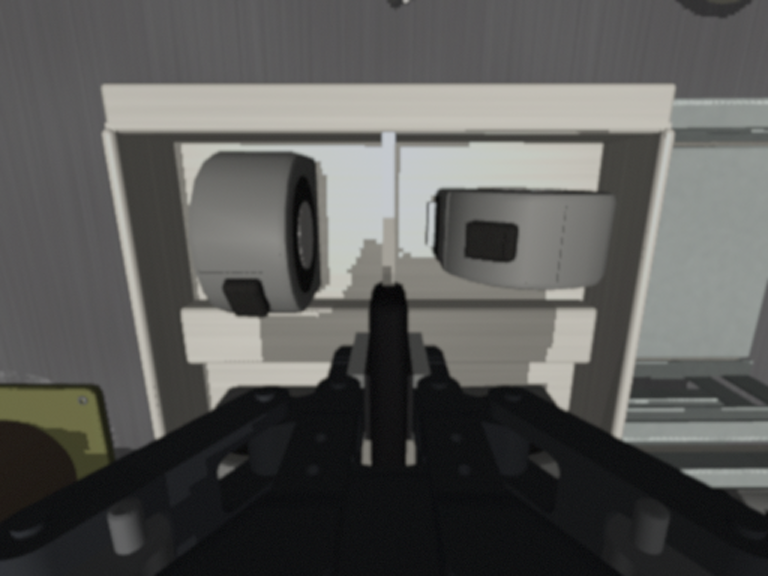

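Run:
```python
from h import *
d=np.load('w12.npz');save('w12c',d['im'],(410,50,512,340),2.7);save('w12d',d['im'],(412,55,512,105),7.5);save('w12e',d['im'],(412,230,512,330),6)
```

```text
(no output)
```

View pics/w12d.png

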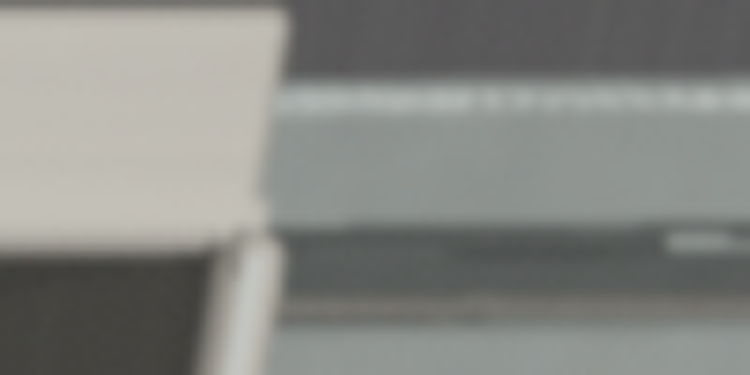

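View pics/w12e.png

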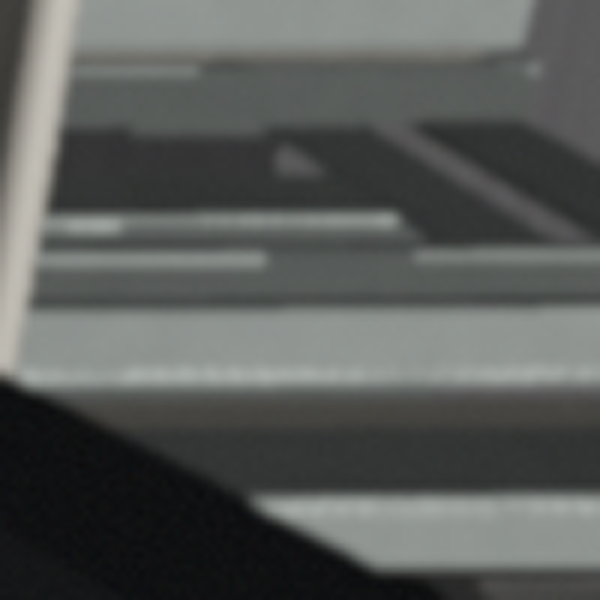

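Run:
```python
from h import *
d=np.load('w12.npz');c=(d['K'],d['p'],d['A'])
P=[(452,65.7),(511,65.2),(470,85),(440,281),(490,281),(440,294.2),(490,294.2)]
print(ray(c,np.array(P)-0.4,165).round(1).tolist())
p,A,s=tcp()
rim=ray(c,np.array([(104/1.5,85/1.5),(672/1.5,85/1.5)])-.4,p[2]+1.9-17).round(1);print(rim, ((rim-p)@A).round(1))
```

```text
[[562.4, 362.3, 165.0], [608.3, 363.2, 165.0], [579.5, 348.5, 165.0], [589.0, 171.9, 165.0], [637.3, 172.4, 165.0], [591.8, 157.2, 165.0], [640.8, 157.7, 165.0]]
[[321.9 348.4 250.4]
 [503.  350.5 250.4]] [[ 15.2 -89.4 -94.6]
 [ 15.3  91.7 -94.7]]
```

>>> send_rows --motion '[[[0,0,0],[3,0,-1],5],[[-0.2,0,0],[10,0,-2],5],[[-0.3,0,0],[22,0,-3],5],[[-0.3,0,0],[36,0,-3.4],5],[[-0.3,0,0],[50,0,-3.4],5],[[-0.3,0,0],[64,0,-3.4],5],[[-0.3,0,0],[76,0,-3.4],5],[[-0.3,0,0],[85,0,-3.4],5],[[-0.3,0,0],[90,0,-3.4],5],[[-0.3,0,0],[93,0,-3.4],5],[[-0.3,0,0],[93,0,-3.4],5],[[-0.3,0,0],[93,0,-3.4],5]]'

```text
time: 19.55
tool_pos: [412.1, 259.5, 173.1]
tcp_rot: [2.604, 1.568, 1.051]
contact_force: [-0.3, -0.0, -8.5]
opening: 11.0
```

Run:
```python
from h import *
p,A,s=tcp();print(s['time'],p,s['opening'],s['contact_force'],s['wrist_torque'],np.degrees(np.arctan2(A[1,1],A[0,1])),A.round(3))
delta((628,261.5,172.6),toolA(.016))
c=cam('wrist');im=get_image('wrist');save('w13',im,None,1.5);np.savez('w13.npz',im=im,K=c[0],p=c[1],A=c[2])
im=get_image('scene');save('s13',im,(180,130,350,280),4)
```

```text
19.55 [412.05007702 259.48244408 173.07361104] 11.043406304609091 [-0.32869481 -0.04120122 -8.45055782] [-0.01056387 -0.09723301 -0.04157097] 1.0424888007088096 [[ 0.001  1.     0.018]
 [ 0.002  0.018 -1.   ]
 [-1.     0.001 -0.002]]
turn deg [ 0.13 -0.13 -0.08] shift [  0.8 216.    1.9]
```

View pics/w13.png

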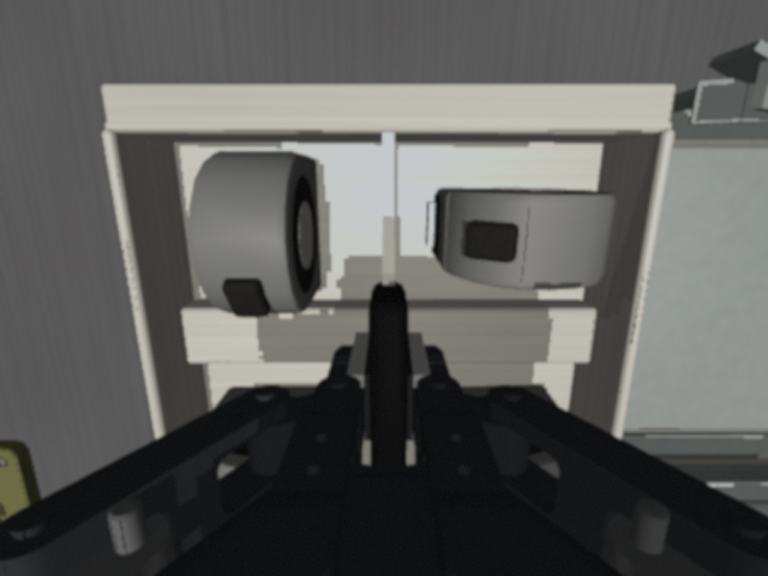

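View pics/s13.png

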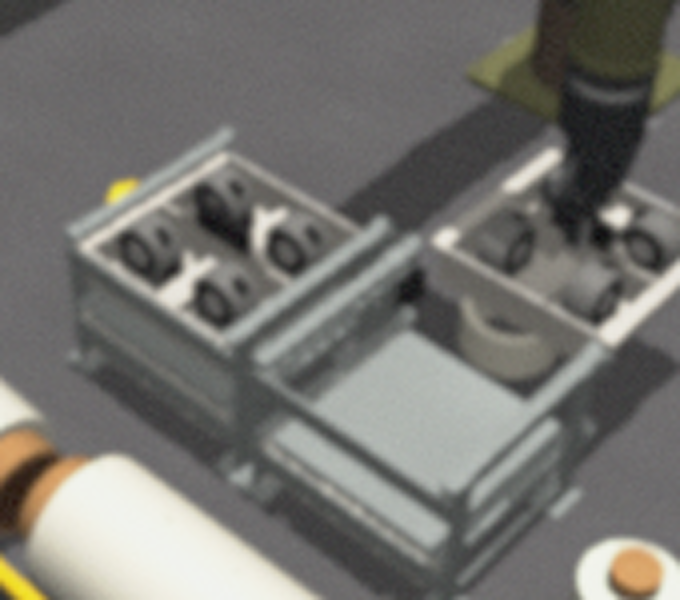

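Run:
```python
from h import *
d=np.load('w13.npz');c=(d['K'],d['p'],d['A'])
save('w13c',d['im'],(437,15,512,105),8);save('w13d',d['im'],(412,280,512,345),7)
a=.016
def rack(pts): # rel to mid, rack axes; origin home
    M=np.array(pts,float);return np.c_[628+M[:,0]*np.cos(a)-M[:,1]*np.sin(a),260.8+M[:,0]*np.sin(a)+M[:,1]*np.cos(a),M[:,2]]
# lip inner edge unknown ~88.5; outer 103; print expected pixels at mouth
for y in (103,100,96,88.5,-88.5,-103): print(y,[((proj(c,rack([(x,y,z)]))[0])).round(1).tolist() for x,z in ((-95,165),(-85,165),(-95,150),(-108,150))])
```

```text
103 [[526.1, 38.7], [548.3, 38.7], [497.1, 47.3], [471.3, 47.3]]
100 [[524.3, 46.1], [546.4, 46.1], [495.8, 53.9], [470.1, 53.8]]
96 [[522.0, 55.8], [544.0, 55.8], [493.9, 62.5], [468.5, 62.5]]
88.5 [[517.9, 73.6], [539.4, 73.6], [490.6, 78.3], [465.5, 78.3]]
-88.5 [[447.0, 374.5], [462.7, 374.5], [432.1, 354.4], [413.3, 354.4]]
-103 [[442.9, 392.1], [458.2, 392.1], [428.6, 371.0], [410.1, 371.0]]
```

View pics/w13c.png

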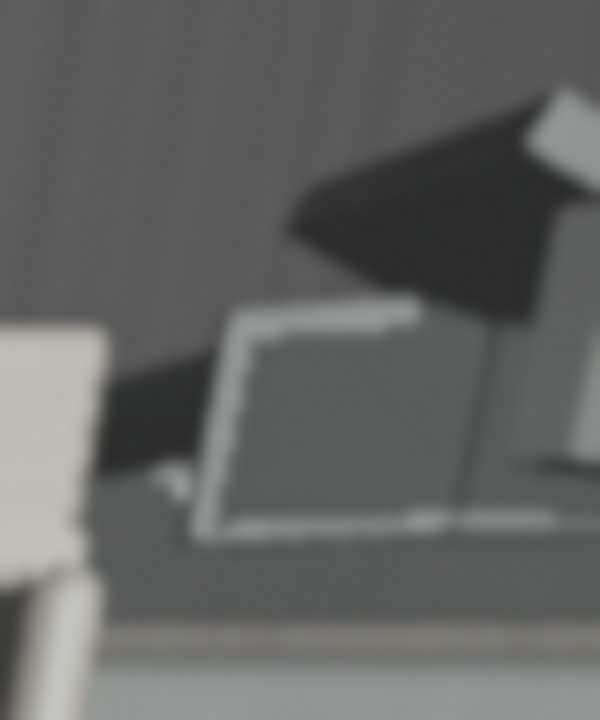

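View pics/w13d.png

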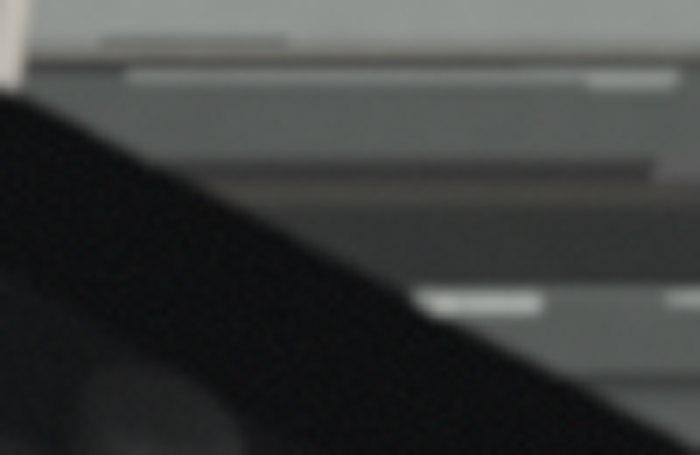

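>>> send_rows --motion '[[[0.1,0,0],[0,0,0.7],5],[[0.1,0,0],[0,1,1.3],5],[[0.1,0,0],[0,4,1.3],5],[[0.1,0,0],[0,9,1.3],5],[[0.1,0,0],[0,16,1.4],5],[[0.1,0,0],[0,24,1.4],5],[[0.1,0,0],[0,32,1.4],5],[[0.1,0,0],[0,40,1.5],5],[[0.1,0,0],[0,47,1.5],5],[[0.1,0,0],[0,53,1.5],5],[[0.1,0,0],[0,57,1.5],5],[[0.1,0,0],[0,60,1.5],5],[[0.1,0,0],[0,60,1.5],5]]'

```text
time: 20.95
tool_pos: [472.2, 258.7, 172.7]
tcp_rot: [2.709, 1.569, 1.154]
contact_force: [0.7, -0.2, -7.9]
opening: 11.2
```

Run:
```python
from h import *
p,A,s=tcp();print(s['time'],p,s['opening'],s['contact_force'],s['wrist_torque'],np.degrees(np.arctan2(A[1,1],A[0,1])))
delta((628,261.5,172.6),toolA(.016))
c=cam('wrist');im=get_image('wrist');save('w14',im,None,1.5);np.savez('w14.npz',im=im,K=c[0],p=c[1],A=c[2])
```

```text
20.95 [472.16591395 258.74822111 172.68914803] 11.23258560950552 [ 0.68245112 -0.24493654 -7.89278641] [-0.05727933 -0.00977554 -0.00631574] 0.9249170028777562
turn deg [ 0.01 -0.09 -0.04] shift [  0.2 155.9  -0.2]
```

View pics/w14.png

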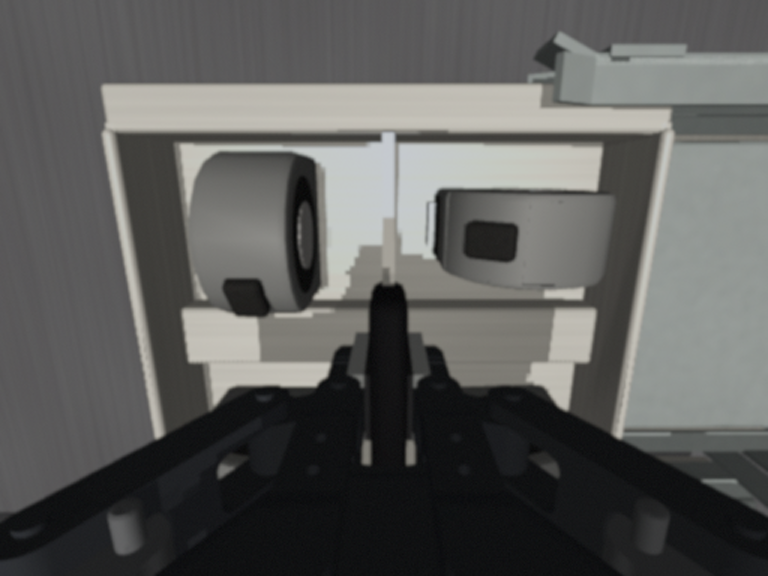

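>>> send_rows --motion '[[[0,0,0],[0,3,0],5],[[0,0,0],[0,9,0],5],[[0,0,0],[0,18,0],5],[[0,0,0],[0,29,0],5],[[0,0,0],[0,41,0],5],[[0,0,0],[0,53,0],5],[[0,0,0],[0,65,0],5],[[0,0,0],[0,77,0],5],[[0,0,0],[0,89,0],5],[[0,0,0],[0,101,0],5],[[0,0,0],[0,113,0],5],[[0,0,0],[0,124,0],5],[[0,0,0],[0,133,0],5],[[0,0,0],[0,139,0],5],[[0,0,0],[0,143,0],5],[[0,0,0],[0,145,0],5],[[0,0,0],[0,145,0],5]]'

```text
time: 22.7
tool_pos: [616.8, 261.2, 172.8]
tcp_rot: [2.878, 1.569, 1.324]
contact_force: [-1.1, 1.4, -8.3]
opening: 11.1
```

Run:
```python
from h import *
p,A,s=tcp();print(s['time'],p,s['opening'],s['contact_force'],s['wrist_torque'],np.degrees(np.arctan2(A[1,1],A[0,1])),s['joints'])
delta((628,261.5,172.6),toolA(.016))
c=cam('wrist');im=get_image('wrist');save('w15',im,None,1.5);np.savez('w15.npz',im=im,K=c[0],p=c[1],A=c[2])
```

```text
22.7 [616.76871504 261.24118288 172.78742846] 11.142760304203659 [-1.11937963  1.42792832 -8.28478457] [-0.01921657  0.01967716  0.01617749] 0.9556518214012624 [-0.02536105  0.9935814  -0.9531347   1.4658076   0.85512823  1.129711
 -1.11891421]
turn deg [ 0.04 -0.09 -0.02] shift [ 0.2 11.2 -0.1]
```

View pics/w15.png

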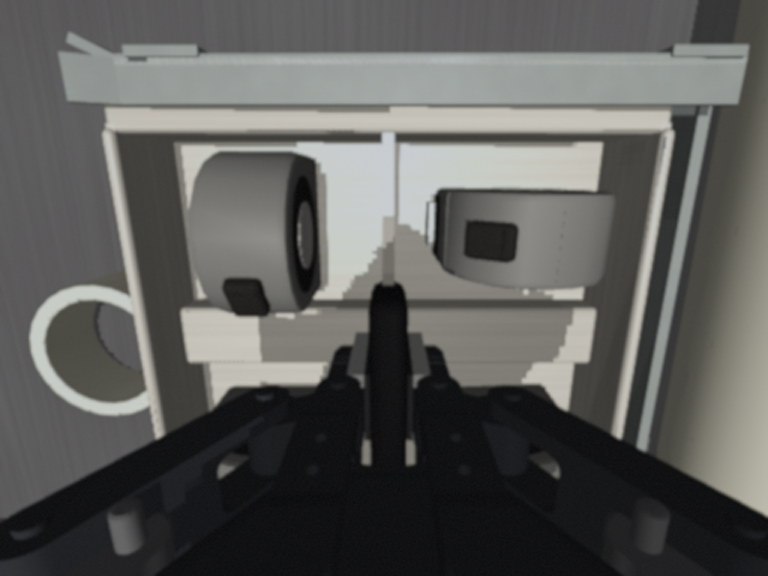

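>>> send_rows --motion '[[[0,0,0],[0,3,0],5],[[0,0,0],[0,6,0],5],[[0,0,0],[0,8,0],5],[[0,0,0],[0,9,0],5],[[0,0,0],[0,10,0],5],[[0,0,0],[0,10,0],5]]'

```text
time: 23.35
tool_pos: [626.9, 261.3, 172.8]
tcp_rot: [2.731, 1.569, 1.177]
contact_force: [0.4, -0.3, -8.5]
opening: 11.6
```

>>> send_rows --motion '[[[0,0,0],[0,1,0],5],[[0,0,0],[0,1,0],5]]'

```text
time: 23.55
tool_pos: [627.9, 261.3, 172.9]
tcp_rot: [2.687, 1.569, 1.132]
contact_force: [0.8, 0.9, -7.8]
opening: 10.9
```

>>> send_rows --motion '[[[0,0,0],[0,1,0],5],[[0,0,0],[0,1,0],5]]'

```text
time: 23.75
tool_pos: [629.0, 261.4, 172.9]
tcp_rot: [2.664, 1.569, 1.109]
contact_force: [0.1, -0.3, -9.0]
opening: 11.2
```

>>> send_rows --motion '[[[0,0,0],[0,1,0],5],[[0,0,0],[0,1,0],5]]'

```text
time: 23.95
tool_pos: [629.4, 261.4, 172.8]
tcp_rot: [-2.973, 1.569, 1.756]
contact_force: [-1.6, 0.4, -7.5]
opening: 11.4
```

Run:
```python
from h import *
c=cam('wrist');im=get_image('wrist');save('w16',im,(300,20,512,330),2)
p,A,s=tcp();print(p,s['contact_force'])
```

```text
[629.41471674 261.40660631 172.79885279] [-1.48511068 -0.96268481 -7.7773487 ]
```

View pics/w16.png

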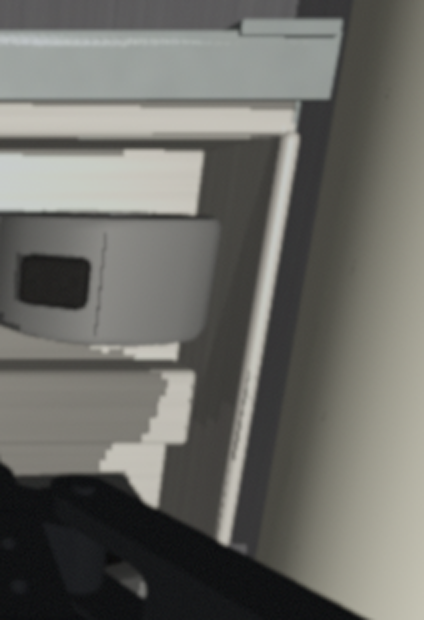

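>>> send_rows --motion '[[[0,0,0],[0,1.5,0],5],[[0,0,0],[0,1.5,0],5],[[0,0,0],[0,1.5,0],5]]'

```text
time: 24.3
tool_pos: [629.5, 261.5, 172.8]
tcp_rot: [-1.793, 1.568, 2.937]
contact_force: [-7.0, -1.8, -6.3]
opening: 11.1
```

>>> send_rows --motion '[[[0,0,0],[0.5,-1,0],5],[[0,0,0],[1.5,-1,0],5],[[0,0,0],[2.5,-1,0],5],[[0,0,0],[3.2,-1,0],5],[[0,0,0],[3.5,-1,0],5],[[0,0,0],[3.5,-1,0],5]]'

```text
time: 24.9
tool_pos: [629.4, 261.9, 169.3]
tcp_rot: [-2.706, 1.569, 2.024]
contact_force: [-5.6, -0.0, -5.8]
opening: 11.3
```

>>> send_rows --motion '[[[0,0,0],[0.5,0,0],5],[[0,0,0],[0.7,0,0],5],[[0,0,0],[0.7,0,0],30],[[0,0,0],[0.7,0,0],30],[[0,0,0],[0.7,0,0],30],[[0,0,0],[0.7,0,0],30]]'

```text
time: 25.5
tool_pos: [631.2, 261.7, 169.4]
tcp_rot: [2.362, 1.567, 0.808]
contact_force: [-0.0, 0.7, 0.1]
opening: 29.8
```

Run:
```python
from h import *
c=cam('wrist');im=get_image('wrist');save('w17',im,None,1.5)
p,A,s=tcp();print(p,s['contact_force'],s['opening'],s['time'])
```

```text
[630.99767748 261.57737232 169.21646512] [-0.26620947  0.04244774  0.00591352] 29.87384055549873 25.55
```

View pics/w17.png

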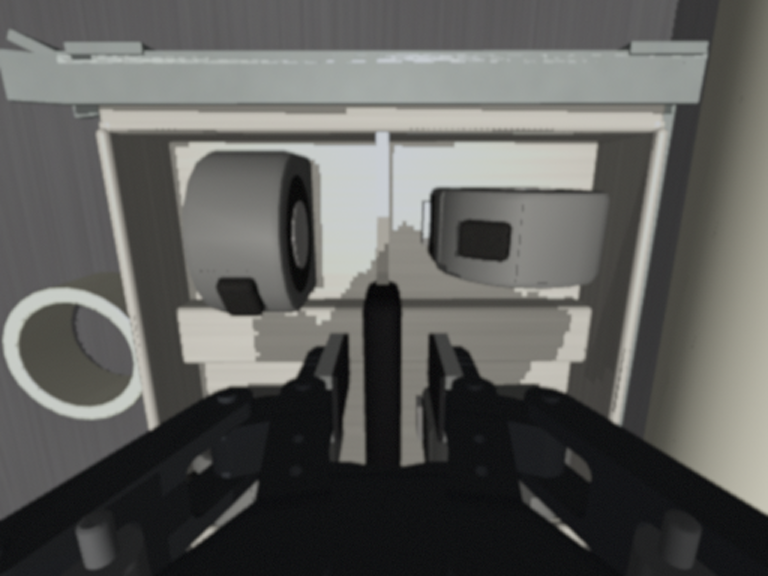

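>>> send_rows --motion '[[[0,0,0],[0,-2,0],30],[[0,0,0],[-5,-2,0],30],[[0,0,0],[-15,-2,0],30],[[0,0,0],[-30,-2,0],30],[[0,0,0],[-60,-2,0],30],[[0,0,0],[-95,-2,10],30],[[0,0,0],[-120,-2,40],30],[[0,0,0],[-130,-2,75],30],[[0,0,0],[-130,-2,90],30],[[0,0,0],[-130,-2,90],30]]'

```text
time: 26.55
tool_pos: [630.6, 168.2, 299.0]
tcp_rot: [1.529, 1.569, -0.03]
contact_force: [0.2, -0.5, -0.0]
opening: 29.6
```

Run:
```python
from h import *
p,A,s=tcp();print(p,s['contact_force'],s['time'])
c=cam('wrist');im=get_image('wrist');save('w18',im,None,1.5);np.savez('w18.npz',im=im,K=c[0],p=c[1],A=c[2])
im=get_image('scene');save('s18',im,(190,150,350,285),4.5)
```

```text
[630.62416305 168.15488942 298.98415648] [ 0.24989863 -0.50538921 -0.03338005] 26.55
```

View pics/w18.png

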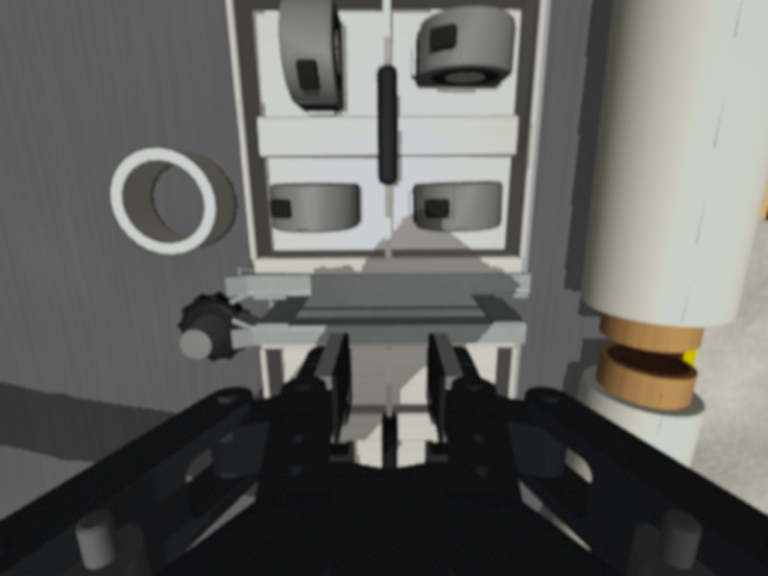

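View pics/s18.png

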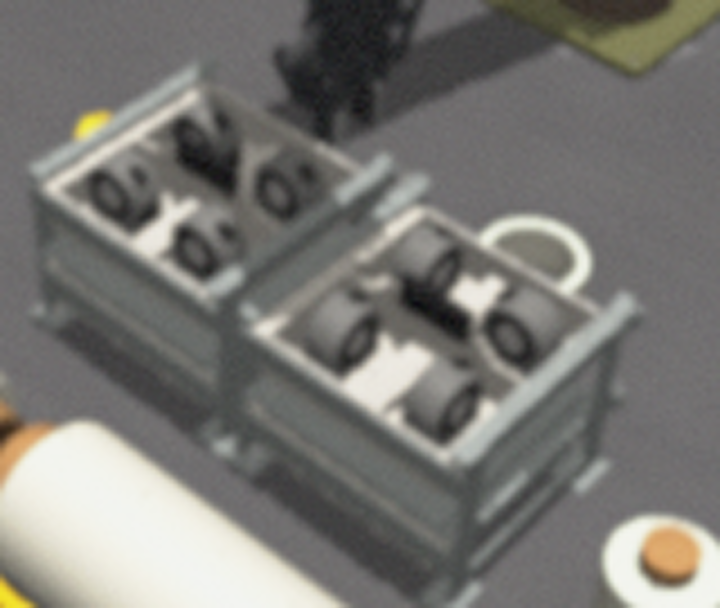

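>>> send_rows --motion '[[[0,0,0],[0,-30,30],30],[[0,0,0],[0,-65,60],30],[[0,0,0],[0,-95,100],30],[[0,0,0],[0,-125,140],30],[[0,0,0],[0,-150,180],30],[[0,0,0],[0,-170,220],30],[[0,0,0],[0,-180,260],30],[[0,0,0],[0,-180,300],30],[[0,0,0],[0,-180,320],30],[[0,0,0],[0,-180,320],30]]'

```text
time: 27.65
tool_pos: [455.0, -153.3, 296.9]
tcp_rot: [-2.879, 1.568, 1.847]
contact_force: [0.6, 0.3, 0.1]
opening: 29.8
```

Run:
```python
from h import *
im=get_image('top');np.save('top19.npy',im);save('t19',im,(130,125,310,260),4.4);save('t19b',im,(130,128,225,220),8)
```

```text
(no output)
```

View pics/t19.png

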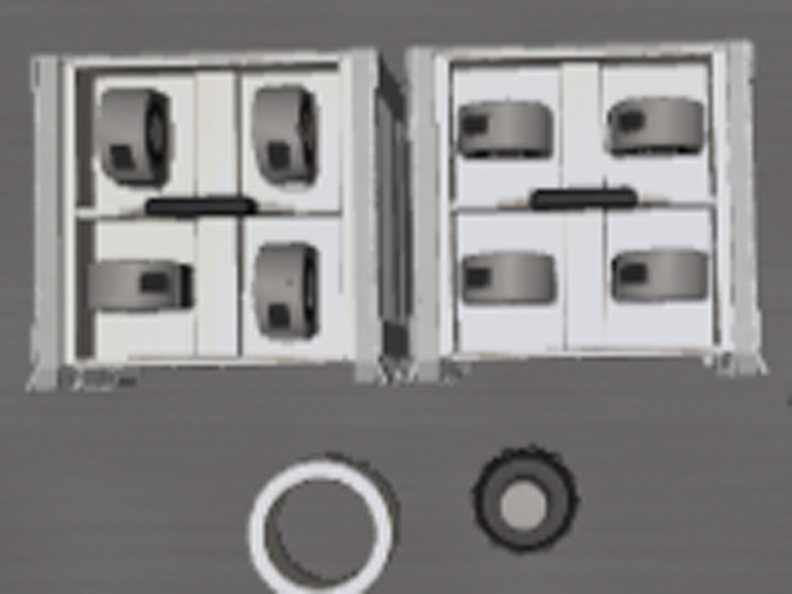

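View pics/t19b.png

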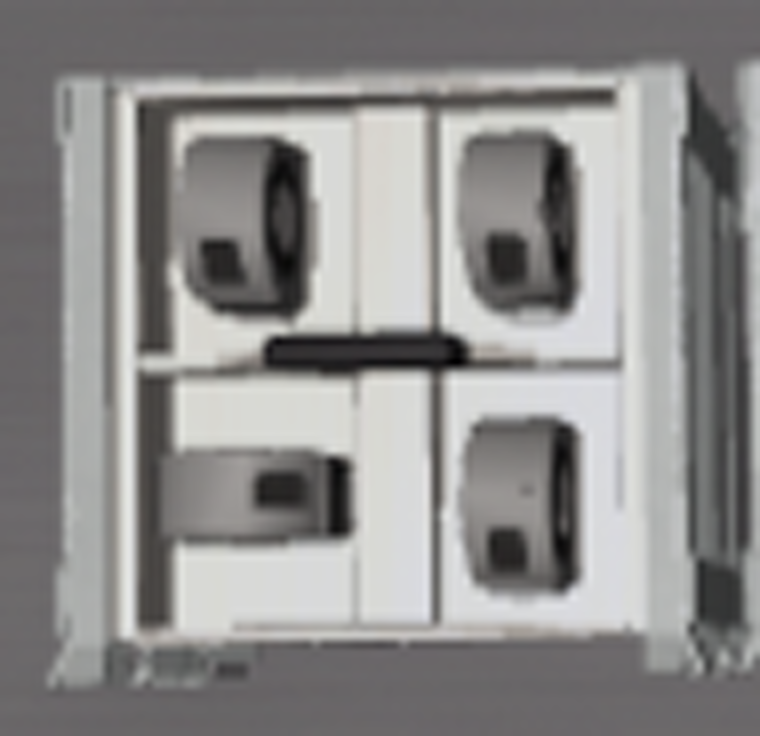

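Run:
```python
from h import *
c=cam('top')
im=np.load('top19.npy').astype(int).sum(2)
# dark centroid of both grips
for n,(x0,y0,x1,y1) in {'free':(160,168,192,178),'full':(246,164,280,175)}.items():
    w=np.clip(300-im[y0:y1,x0:x1],0,None);Y,X=np.mgrid[y0:y1,x0:x1];px=(np.sum(X*w)/w.sum(),np.sum(Y*w)/w.sum());print(n,px,ray(c,px,186)[0].round(1))
```

```text
free (np.float64(175.56258797768626), np.float64(171.73254783379386)) [626.6 258.6 186. ]
full (np.float64(261.79956201014295), np.float64(169.89159751037346)) [630.6  34.2 186. ]
```

Run:
```python
from h import *
print(job_done())
```

```text
the job is handed in; nothing more can be done
None
```

The loose measure stands in the empty compartment, and the tray is in the free upper bay against the back stop. I handed the job in at about 27.7 s with the gripper open and well clear. No verdict is reported, so the points below are my own checks.

**What I did**
- I pinched the grey loose measure, at pixel (292, 243) in the top view, and left the yellow look-alike alone. It went into the near-left compartment and I let go with the tray still on the bench.
- I carried the tray level by its grip and entered the rims with no noticeable side force. I slid it in until the stop pushed back with about 7 N, then lowered it onto the ledges and released.

**Last checks**
- **Along the slide:** in the top view the grip lines up with the full column's grip to about 0.2 mm.
- **Sideways:** the same measurement puts the grip about 3.6 mm off centre. This disagrees slightly with my wrist-camera estimate, but it is within the 4 mm channel play and the 7 mm limit.
- **Height:** I inferred this only from the rims taking the weight and the load reading zero after release. I did not measure it in an image.
- **Measures:** all four look upright in their compartments.
- **Bystanders:** the tape roll and end plug look unmoved in the final pictures. I did not check the spare roll or tape gun at the end, but the arm never went near either.

**Disagreements**
- The three measures already in the tray stand with their length along the tray's x, not along y as the description says. I placed the last one along y as instructed.
- When I picked up the loose measure, the arm stopped about 6 mm short of the commanded point at its inner reach limit. The grasp was slightly off centre, and I corrected for that when placing it.

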